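Clear a jammed transformer from the feed chute

ROBOT

A 6-joint arm with a two-finger parallel gripper is mounted at the origin on the work surface. World frame = base frame: x ahead of the robot, y to its left, z up, the work surface at z = 0. Lengths are in mm, angles in rad, forces in N, time in s.
With the tool pointing down it reaches from about 300 to 950 mm from the base axis. Payload 3.1 kg.
Tool frame: the origin (TCP) lies at the very end of the fingers, on their centre line; the grasp point (between the pads) lies 19 mm behind it; z points along the fingers, y is the direction in which the jaws open and shut (so a half turn about z gives the same grasp; the last joint's range is limited). The gripper opens to 85 mm and grips with 20 to 120 N. Pads are 22 mm wide; open, the fingers measure 114 mm over their backs; the gripper's body (76 mm by 85 mm) begins 54 mm behind the grasp point. The pads swing forward as they close: fully open they stand 13 mm farther back than shut.
Start: joints at [-1.261, 0.308, 1.634, -0, 1.2, -0.07], TCP at [231.683, -580.478, 198.272] pointing down, gripper open.
Joint ranges: [-3.06, 3.06], [-0.79, 1.96], [0.05, 2.63], [-1.19, 4.34], [0.05, 2.64], [-2.94, 2.94]. Speed limits (rad/s): [2.79, 2.79, 3.14, 3.14, 3.14, 3.14].

INTERFACE

Orientations are given as a unit quaternion [x, y, z, w].
In Python, from station import r, snapshot, order gives the robot as it stands.
- The arm moves only by the tool drive_tool, never from a script. Its argument "steps" is a list of rows, each an object of numbers: "dx", "dy", "dz": the shift along the tool's x, y, z in m; "turn": the turn about the tool's z in degrees. A call has 1 to 12 rows; each row shifts and turns the pose as measured when the row begins, along the tool's axes as they then stand; what a row does not reach is not made up. A row lasts 1/8 s, in which the tool goes at most 62.5 mm and 10.7 degrees, less where a joint would pass 70% of its speed; a pose out of reach is approached as far as the arm can. A call with a gripper value outside its range is refused whole. "fingers" is the closure, from 0 (fully open) to 1 (shut), set as the call begins (left out, the last holds). The fingers move at their own pace and stop on an object; "force" is the grip in N (left out, the last holds). Time passes only in rows, so rows that do not move let the fingers close. It gives the time, the measured TCP pose, the force and the opening at its end, in the units of the state.
- r.sense(): the state, without advancing time (a new reading comes with each control period).
- snapshot(name): name is "side" or "top" or "wrist"; returns a dict with "image" (400x640x3 uint8, red, green, blue), "K" (3x3 intrinsics, pixels), "k1" (the pictures are not rectified: a ray, as slopes to the right and down, at radius r is drawn at 1 + k1 r^2 times it, then the intrinsics apply), "view" (4x4, takes a point from world to camera coordinates). Camera axes: x right, y down, z forward; pixel columns grow to the right and rows downward; lengths in mm; the calibration is good to about 2 mm. A picture is of the moment at which its call begins. There is no depth.
- order.job_done(): hands the job in, once; it reports no verdict.
The state is a dict: "t": time; "joints": joint angles; "qd": joint speeds; "joint_torque": joint torques, N m; "ee_pos": TCP position; "eef_rot": TCP orientation; "force": force on the tool from outside, world axes, zero at the start; "moment": the same for the moment, N m; "finger_gap": finger opening in mm.
Only numpy, scipy, OpenCV 4.12 (cv2) and the standard library are available. Lean on these libraries where they do the work, as an engineer would, in place of code of your own. Each camera call takes 0.05 s, during which the arm holds its last target.

TASK

A small copper-wound transformer has jammed in the aluminium feed chute, its foot plate caught under the two yellow keeper lips. Nudge it back up the slope of the chute until the foot plate is clear of the lips, then lift it out and set it down upright, without dropping it, inside the blue tray. Leave the good transformer in the grey tray alone.

Things in the scene. Friction and masses are not known exactly. Their poses are not given: they have to be found in the camera images.
- transformer_center (a point): Jammed transformer, loose, 0.32 kg; point at its centre, 20 mm above its underside. x up the slope, z out of its top. Steel foot plate 64 x 56 mm (x, y), 6 thick; dark core 56 x 26, 6 to 26 mm up, flat ends; copper winding 38 x 36, 6 to 40 mm up: grip its 36 mm, along y. A spring plunger pinches the plate sideways: under 12 N shifts it. It stays where it is pushed; centre starts 8 to 32 mm below the lips' upper ends.
- chute: Aluminium chute, fixed, sloping 10 deg. Origin on the floor's centre line, 60 mm above the bench; x up the slope, y across, z square to the floor. Floor x -150 to 170 mm; stop at x -153; walls 60 mm apart inside, 72 outside; walls, lips, stop 12.5 mm high. Upper end open. On the +y side a plunger barrel sticks out 30 mm at x -20, no higher than the walls.
- lips_end (a point): Midway between the upper ends of the two yellow keeper lips, at x 0, 12.5 mm above the chute floor; axes as the chute's. The lips run along both walls from here 140 mm down the slope, 8.5 to 12.5 mm above the floor, 44 mm apart: winding and core stand up between them, the foot plate cannot. Once the transformer's centre is over 32 mm up the slope from here it lifts straight out.
- tray_blue: Blue open tray, fixed, 150 x 150 mm outside, 25 mm tall, walls and floor 4 mm thick; origin at the centre of its underside on the bench, z up. It and a grey tray of the same size change places.
- spare_center (a point): A good transformer of the same make and size as the jammed one, standing in the grey tray; the point is its centre, 20 mm above its underside. Leave it where it is.
Things that resemble listed ones, but are neither listed nor needed, are in the scene too. Leave any green, purple or turquoise look-alike of the part that bears transformer_center alone.

How it is judged:
By the outcome, as a careful person would: the job done as asked, in the order asked, and still so for the second after the job is handed in, with the robot touching nothing.
It also fails if it takes over 48 s, if anything falls off the work surface, if the arm or the gripper's body presses on something with over 40 N, if the wrist force passes 120 N, or if a joint passes its speed limit or range.

## Working session

There is one attempt and no reset: what is moved stays moved. The work goes in short steps, Python scripts to look and compute and a tool call to move; the robot and the scene stay as the last step left them, time stands still between calls to the robot, and variables do not carry over. Pictures are saved under pics/ and viewed, and the job is handed in when it is done.

Besides the shell and the picture viewer there is one more tool, called after "Emit:" by a JSON object that holds its "name" and its "arguments", one argument or row to a line. drive_tool: Moves the arm, as the interface text tells. Its arguments: {"type":"object","properties":{"steps":{"type":"array"},"fingers":{"type":"number"},"force":{"type":"number"}},"required":["steps"]}

```bash
ls; mkdir -p pics; python3 - <<'E'
from station import r,snapshot,order
import cv2,numpy as np,pickle
for n in ("side","top","wrist"):
    s=snapshot(n); cv2.imwrite(f"pics/{n}0.png",s["image"][:,:,::-1]); pickle.dump(s,open(f"pics/{n}0.pkl","wb"))
    print(n,np.round(s["K"],1).tolist(),s["k1"],np.round(s["view"],3).tolist())
print(r.sense())
E
```

```text
pics
side [[386.1, 0.0, 320.5], [0.0, 386.1, 209.1], [0.0, 0.0, 1.0]] 0.027989640809913414 [[-0.996, -0.091, 0.011, 471.241], [-0.058, 0.537, -0.842, 85.564], [0.071, -0.839, -0.54, 957.012], [0.0, 0.0, 0.0, 1.0]]
top [[455.6, 0.0, 318.7], [0.0, 455.6, 198.8], [0.0, 0.0, 1.0]] -0.10024733277139158 [[0.012, -1.0, -0.004, 24.938], [-0.997, -0.012, -0.079, 469.204], [0.079, 0.005, -0.997, 1222.473], [0.0, 0.0, 0.0, 1.0]]
wrist [[299.6, 0.0, 319.4], [0.0, 299.6, 199.6], [0.0, 0.0, 1.0]] -0.03663514416494373 [[0.371, -0.929, -0.002, -624.519], [-0.887, -0.355, 0.295, -38.919], [-0.275, -0.107, -0.955, 378.799], [0.0, 0.0, 0.0, 1.0]]
{'t': 0.15, 'joints': array([-1.26074779e+00,  3.08850737e-01,  1.63485221e+00,  4.91970515e-06,
        1.19970117e+00, -6.97107346e-02]), 'qd': array([-0.00023378, -0.00120757, -0.00362093,  0.00013877, -0.00058001,
       -0.00054523]), 'joint_torque': array([-9.01834010e-04, -4.15804803e+01, -2.77147579e+01, -2.16462404e-04,
        6.03882421e-03,  1.61680717e-06]), 'ee_pos': array([ 231.44545405, -579.82767666,  197.30244212]), 'eef_rot': array([ 9.82026726e-01,  1.88739740e-01, -1.06303825e-04, -8.99473678e-04]), 'force': array([-0.91550276, -1.11287824,  0.50241078]), 'moment': array([-0.03358317,  0.04752092,  0.01220881]), 'finger_gap': 85.4877339714118}
```

View pics/top0.png

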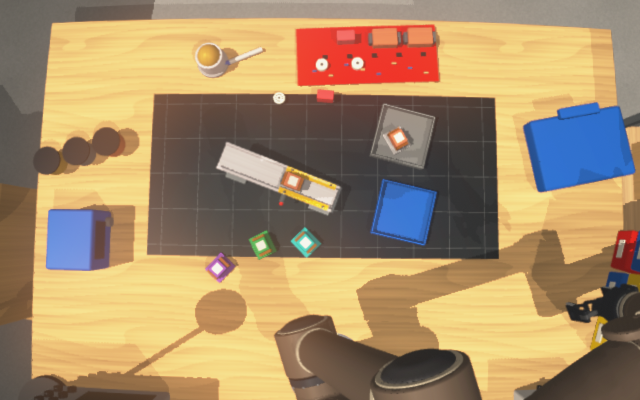

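View pics/side0.png

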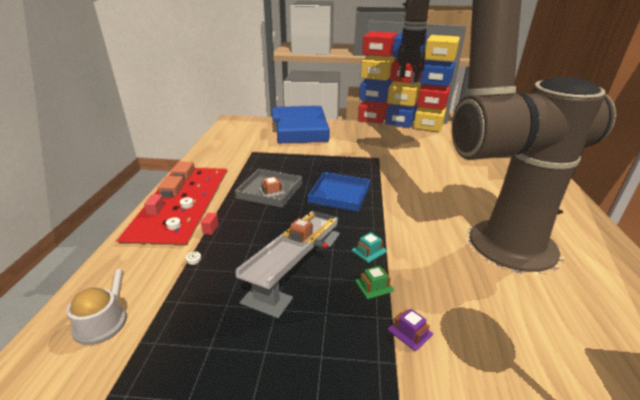

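View pics/wrist0.png

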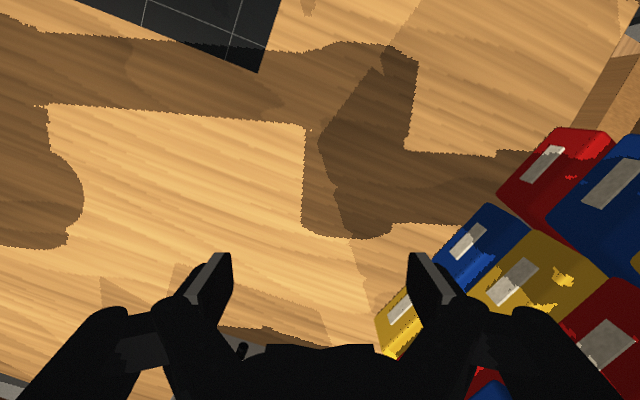

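```bash
cat > h.py <<'E'
import numpy as np,cv2,pickle
def proj(s,P):
    P=np.atleast_2d(P).astype(float); V=np.array(s["view"]); c=P@V[:3,:3].T+V[:3,3]
    m=c[:,:2]/c[:,2:]; m=m*(1+s["k1"]*(m**2).sum(1,keepdims=True)); K=np.array(s["K"])
    return m*[K[0,0],K[1,1]]+[K[0,2],K[1,2]]
def ray(s,uv):
    K=np.array(s["K"]); d=np.array([s["k1"],0,0,0,0],float)
    m=cv2.undistortPoints(np.array(uv,float).reshape(-1,1,2),K,d).reshape(-1,2)
    V=np.array(s["view"]); R=V[:3,:3]; o=-R.T@V[:3,3]
    D=np.c_[m,np.ones(len(m))]@R; return o,D
def onz(s,uv,z):
    o,D=ray(s,uv); return o+D*((z-o[2])/D[:,2])[:,None]
def crop(s,x,y,w,h,k,name):
    im=s["image"][y:y+h,x:x+w,::-1]; cv2.imwrite(name,cv2.resize(im,None,fx=k,fy=k,interpolation=cv2.INTER_CUBIC))
E
python3 - <<'E'
from h import *
t=pickle.load(open("pics/top0.pkl","rb")); s=pickle.load(open("pics/side0.pkl","rb"))
crop(t,205,130,150,100,5,"pics/tc.png"); crop(s,220,200,150,120,5,"pics/sc.png"); crop(t,360,95,90,155,4,"pics/tr.png")
E
```

```text
(no output)
```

View pics/tc.png

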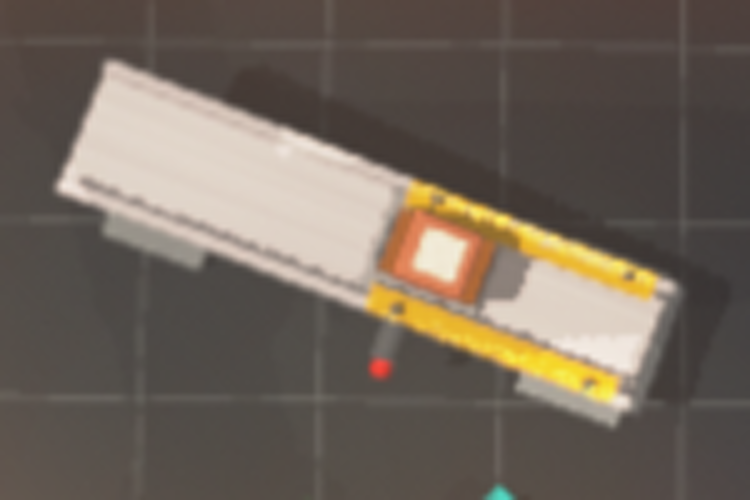

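View pics/sc.png

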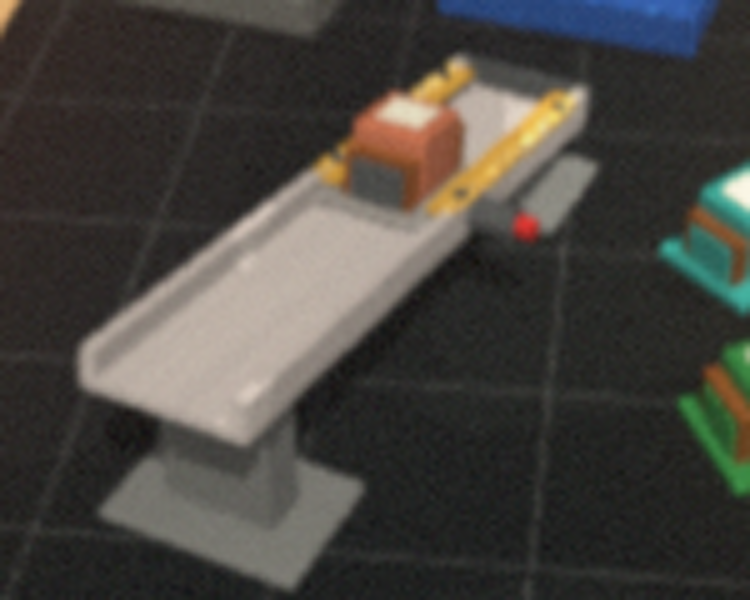

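View pics/tr.png

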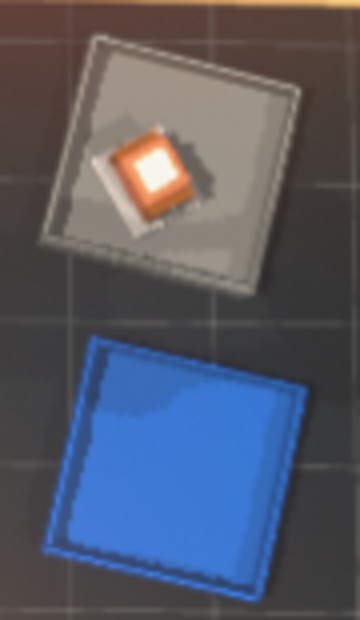

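```bash
cat >> h.py <<'E'
from scipy.optimize import least_squares
def Rc(yaw,sl=np.radians(10)):
    c,s=np.cos(yaw),np.sin(yaw)
    return np.array([[c,-s,0],[s,c,0],[0,0,1]])@np.array([[np.cos(sl),0,-np.sin(sl)],[0,1,0],[np.sin(sl),0,np.cos(sl)]])
def c2w(p,P): return np.array([p[0],p[1],60])+np.atleast_2d(P)@Rc(p[2]).T
def unc(a,x,y,k): return (np.array(a,float)+.5)/k-.5+[x,y]
E
cat > fit.py <<'E'
from h import *
t=pickle.load(open("pics/top0.pkl","rb")); s=pickle.load(open("pics/side0.pkl","rb"))
T=unc([(108,62),(60,188),(682,285),(628,408),(408,180),(366,306)],205,130,5)
P=np.array([(170,-36,12.5),(170,36,12.5),(-156,-36,12.5),(-156,36,12.5),(0,-36,12.5),(0,36,12.5)])
S=unc([(82,355),(250,420),(320,160),(435,212)],220,200,5); PS=np.array([(170,-36,12.5),(170,36,12.5),(0,-30,12.5),(0,22,12.5)])
f=lambda p:(proj(t,c2w(p,P))-T).ravel()
q=least_squares(f,[550,50,1.3]); p=q.x
print(p,np.degrees(p[2]),np.round(q.fun.reshape(-1,2),2))
print("side resid",np.round(proj(s,c2w(p,PS))-S,2))
print("lip",c2w(p,[0,0,12.5]))
# transformer: label/top-of-winding, z=40 above floor
def tr(c): # ray intersect plane at chute z=c[2]
    pass
def onchute(uv,z,cam=t):
    o,D=ray(cam,uv); R=Rc(p[2]); oc=(o-[p[0],p[1],60])@R; Dc=D@R
    return oc+Dc*((z-oc[2])/Dc[:,2])[:,None]
print("winding top corners",np.round(onchute(unc([(415,208),(495,232),(475,305),(380,278),(440,253)],205,130,5),40),1))
# tray rim corners
B=unc([(92,338),(308,385),(260,602),(42,550)],360,95,4); w=onz(t,B,25); print("blue",np.round(w,1),w.mean(0),[np.linalg.norm(w[i]-w[i-1]) for i in range(4)])
G=unc([(95,35),(300,88),(250,296),(40,243)],360,95,4); w=onz(t,G,25); print("grey",w.mean(0))
print("spare",onz(t,unc([(157,170)],360,95,4),44))
np.save("p.npy",p)
im=cv2.resize(t["image"][130:230,205:355,::-1],None,fx=5,fy=5)
def draw(Pc):
    for a,b in zip(Pc,np.roll(Pc,-1,0)):
        uv=(proj(t,c2w(p,[a,b]))-[205,130]+.5)*5-.5; cv2.line(im,*[tuple(int(v) for v in u) for u in uv],(0,255,0),1)
draw(P[[0,1,3,2]]); draw(np.array([(0,-36,12.5),(0,36,12.5),(-140,36,12.5),(-140,-36,12.5)]))
import sys
x0=float(sys.argv[1]) if len(sys.argv)>1 else -20
draw(np.array([(x0+a,b,40) for a,b in ((19,18),(19,-18),(-19,-18),(-19,18))]))
draw(np.array([(x0+a,b,26) for a,b in ((28,13),(28,-13),(-28,-13),(-28,13))]))
cv2.imwrite("pics/fit.png",im)
E
python3 fit.py
```

```text
[518.56300288 129.26481394   1.22592491] 70.24032357745601 [[-0.63 -0.68]
 [-1.25  0.  ]
 [ 0.31  0.11]
 [ 1.75  0.74]
 [ 0.62 -0.3 ]
 [-0.76  0.09]]
side resid [[-0.9  -1.55]
 [-1.05 -2.89]
 [-0.15  2.69]
 [-2.28 -1.52]]
lip [[517.8291751  127.2220191   72.31009691]]
winding top corners [[ -5.9 -19.3  40. ]
 [-48.7 -22.8  40. ]
 [-52.4  16.1  40. ]
 [ -1.9  20.7  40. ]
 [-26.1  -2.4  40. ]]
blue [[ 524.1 -142.9   25. ]
 [ 493.8 -291.    25. ]
 [ 346.  -257.3   25. ]
 [ 379.7 -109.3   25. ]] [ 435.89508534 -200.0871114    25.        ] [np.float64(148.20333139971098), np.float64(151.19610236695127), np.float64(151.51641176459998), np.float64(151.78629922854697)]
grey [ 644.97866254 -198.10555491   25.        ]
spare [[ 636.87810018 -184.6322277    44.        ]]
```

View pics/fit.png

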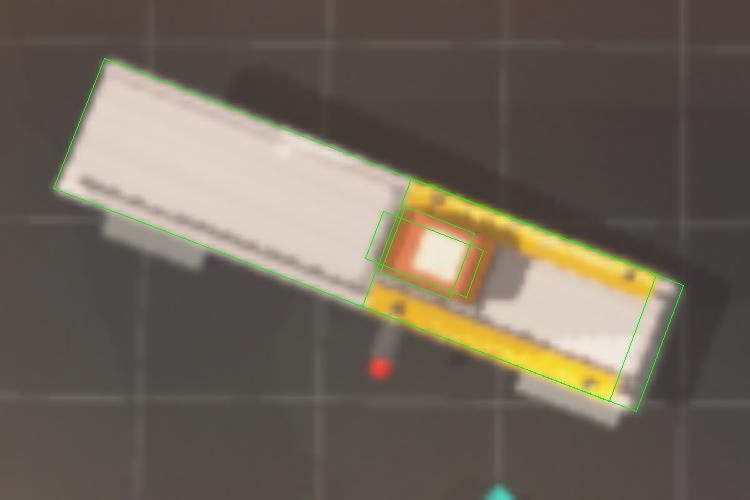

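Emit:
{"name": "drive_tool", "arguments": {
  "steps": [
    {"dz": -0.04},
    {"dz": -0.04},
    {"dx": 0.04,"dy": -0.04},
    {"dx": 0.04,"dy": -0.04},
    {"dx": 0.04,"dy": -0.04},
    {"dx": 0.04,"dy": -0.04},
    {"dx": 0.04,"dy": -0.04},
    {"dx": 0.04,"dy": -0.04},
    {"dx": 0.04,"dy": -0.04},
    {"dx": 0.04,"dy": -0.04},
    {"dx": 0.04,"dy": -0.04},
    {"dx": 0.04,"dy": -0.04}
  ]
}}

```text
invalid input at $.steps[0]: expected keys dx, dy, dz, turn
```

```bash
sed -i 's/-156/-153/g' fit.py; python3 fit.py -26|head -12
```

```text
[518.21218769 128.36286413   1.22585096] 70.23608646666331 [[-0.29 -0.55]
 [-0.91  0.13]
 [-0.38 -0.16]
 [ 1.05  0.49]
 [ 0.96 -0.16]
 [-0.41  0.23]]
side resid [[-0.59 -1.86]
 [-0.76 -3.23]
 [ 0.08  2.46]
 [-2.07 -1.76]]
lip [[517.47820884 126.32012356  72.31009691]]
winding top corners [[ -4.9 -19.4  40. ]
```

View pics/fit.png

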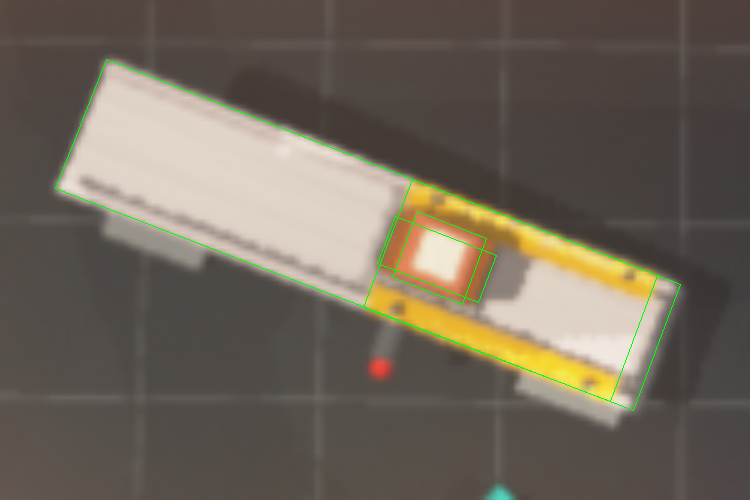

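The transformer model at chute x ≈ -26 fits the picture (winding around crop (440,253)). All row keys are required, so I'll resend with all of them.

Emit:
{"name": "drive_tool", "arguments": {
  "steps": [
    {"dx": 0,"dy": 0,"dz": -0.04,"turn": 0},
    {"dx": 0,"dy": 0,"dz": -0.04,"turn": 0},
    {"dx": 0.04,"dy": -0.04,"dz": 0,"turn": 0},
    {"dx": 0.04,"dy": -0.04,"dz": 0,"turn": 0},
    {"dx": 0.04,"dy": -0.04,"dz": 0,"turn": 0},
    {"dx": 0.04,"dy": -0.04,"dz": 0,"turn": 0},
    {"dx": 0.04,"dy": -0.04,"dz": 0,"turn": 0},
    {"dx": 0.04,"dy": -0.04,"dz": 0,"turn": 0},
    {"dx": 0.04,"dy": -0.04,"dz": 0,"turn": 0},
    {"dx": 0.04,"dy": -0.04,"dz": 0,"turn": 0},
    {"dx": 0.04,"dy": -0.04,"dz": 0,"turn": 0},
    {"dx": 0.04,"dy": -0.04,"dz": 0,"turn": 0}
  ]
}}

```text
t: 1.65
ee_pos: [459.9, -46.9, 278.8]
eef_rot: [0.983, 0.184, 0.001, -0.002]
force: [0.8, -0.4, -0.6]
finger_gap: 85.6
```

Emit:
{"name": "drive_tool", "arguments": {
  "steps": [
    {"dx": 0.034,"dy": -0.034,"dz": 0,"turn": 0},
    {"dx": 0.03,"dy": -0.034,"dz": 0,"turn": 0},
    {"dx": 0.0,"dy": 0.0,"dz": 0,"turn": -9.7},
    {"dx": 0.0,"dy": 0.0,"dz": 0,"turn": -9.7}
  ]
}}

```text
t: 2.15
ee_pos: [495.7, 47.6, 278.1]
eef_rot: [0.935, 0.356, 0.001, -0.003]
force: [0.8, -0.4, 0.3]
finger_gap: 85.0
```

Emit:
{"name": "drive_tool", "arguments": {
  "steps": [
    {"dx": 0.0,"dy": 0.0,"dz": 0,"turn": -9.5},
    {"dx": 0.0,"dy": 0.0,"dz": 0,"turn": -9.5},
    {"dx": 0.0,"dy": 0.0,"dz": 0,"turn": -9.5},
    {"dx": 0.0,"dy": 0.0,"dz": 0,"turn": 0}
  ]
}}

```text
t: 2.65
ee_pos: [494.3, 48.4, 276.4]
eef_rot: [0.813, 0.582, 0.001, -0.003]
force: [-0.5, -0.5, -0.0]
finger_gap: 84.9
```

```bash
cat > w.py <<'E'
from station import r,snapshot,order
from h import *
import sys
n=sys.argv[1]
s=snapshot("wrist"); cv2.imwrite(f"pics/{n}.png",s["image"][:,:,::-1]); pickle.dump(s,open(f"pics/{n}.pkl","wb"))
q=r.sense(); a=q["eef_rot"]; V=s["view"]
print(q["t"],q["ee_pos"],2*np.degrees(np.arctan2(a[1],a[0])),a,"cam",-V[:3,:3].T@V[:3,3],q["force"])
E
python3 w.py w1
```

```text
2.7 [494.28485031  48.33205729 276.42511393] 71.09468428698183 [ 8.13631210e-01  5.81372434e-01  5.68781932e-04 -3.16583175e-03] cam [519.04519508 117.65969148 451.58646108] [-0.89867741 -0.00966533  0.15787361]
```

View pics/w1.png

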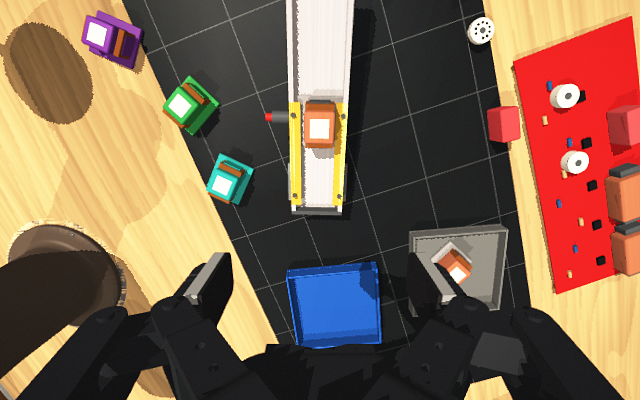

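```bash
python3 - <<'E'
from h import *
s=pickle.load(open("pics/w1.pkl","rb")); crop(s,265,85,95,140,4,"pics/w1c.png")
E
```

```text
(no output)
```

View pics/w1c.png

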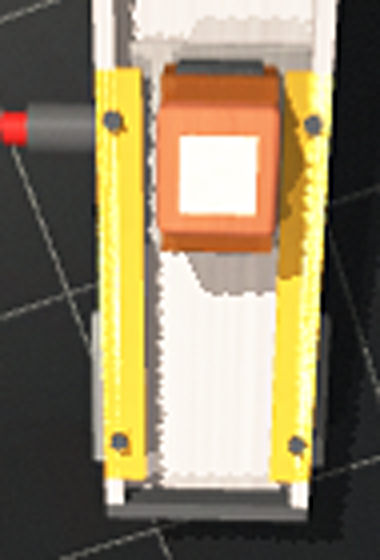

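```bash
cat > fit2.py <<'E'
from h import *
s=pickle.load(open("pics/w1.pkl","rb")); t=pickle.load(open("pics/top0.pkl","rb"))
W=unc([(97,70),(331,72),(106,481),(310,481),(140,68),(286,72),(145,480),(273,481)],265,85,4)
P=np.array([(0,36,12.5),(0,-36,12.5),(-140,36,12.5),(-140,-36,12.5),(0,22,12.5),(0,-22,12.5),(-140,22,12.5),(-140,-22,12.5)])
f=lambda p:(proj(s,c2w(p,P))-W).ravel()
q=least_squares(f,[518,128,1.22]);p=q.x;print(p,np.degrees(p[2]),np.round(q.fun.reshape(-1,2),2).tolist())
np.save("p.npy",p)
def onchute(uv,z,cam=s):
    o,D=ray(cam,uv); R=Rc(p[2]); oc=(o-[p[0],p[1],60])@R; Dc=D@R
    return oc+Dc*((z-oc[2])/Dc[:,2])[:,None]
x=onchute(unc([(179,135),(257,135),(258,215),(181,215),(160,108),(278,104),(275,232),(163,236)],265,85,4),40)
print(np.round(x,1),x[:4].mean(0),x[4:].mean(0))
c=x[:4].mean(0);
for X in (c[0],c[0]+60):
  print("world for TCP at z17 over centre",c2w(p,[X,c[1],17]), "winding axis mid z 30", c2w(p,[X,c[1],30]))
B=onz(s,[(287,270),(378,263),(381,342),(293,349)],25);print(B)
E
python3 fit2.py
```

```text
[518.85756864 128.20461856   1.22751548] 70.3314560810463 [[-0.7, -0.24], [0.34, 0.15], [0.27, -0.54], [0.12, 0.24], [0.12, 0.41], [0.01, -0.04], [0.4, -0.14], [-0.52, 0.09]]
[[-13.7   9.3  40. ]
 [-13.4 -13.   40. ]
 [-36.7 -13.9  40. ]
 [-37.1   8.8  40. ]
 [ -6.2  14.7  40. ]
 [ -4.6 -18.7  40. ]
 [-41.8 -19.1  40. ]
 [-43.5  14.1  40. ]] [-25.2220175   -2.20672441  40.        ] [-24.01938312  -2.2446038   40.        ]
world for TCP at z17 over centre [[511.58174242 101.29246999  72.36197443]] winding axis mid z 30 [[510.82194164  99.16675216  85.16447521]]
world for TCP at z17 over centre [[531.46963928 156.93344658  82.78086509]] winding axis mid z 30 [[530.70983851 154.80772874  95.58336587]]
[[ 387.77009399  -99.44402434   25.        ]
 [ 529.62295374 -134.1994102    25.        ]
 [ 493.36264792 -286.56791235   25.        ]
 [ 341.47389348 -251.41371303   25.        ]]
```

Emit:
{"name": "drive_tool", "arguments": {
  "steps": [
    {"dx": 0.0535,"dy": -0.001,"dz": 0,"turn": 0.8},
    {"dx": 0,"dy": 0,"dz": 0.05,"turn": 0},
    {"dx": 0,"dy": 0,"dz": 0.05,"turn": 0},
    {"dx": 0,"dy": 0,"dz": 0.04,"turn": 0},
    {"dx": 0,"dy": 0,"dz": 0,"turn": 0}
  ]
}}

```text
t: 3.32
ee_pos: [513.1, 101.6, 134.9]
eef_rot: [0.822, 0.57, 0.003, -0.002]
force: [-0.4, 0.1, 0.5]
finger_gap: 85.4
```

```bash
python3 w.py w2
```

```text
3.375 [515.27715475 101.77798369 137.14475948] 69.48444799991235 [ 8.21714741e-01  5.69878624e-01  4.77290980e-03 -6.76316787e-04] cam [539.00698705 170.11094985 310.16772133] [0.40992415 0.20558325 0.754392  ]
```

View pics/w2.png

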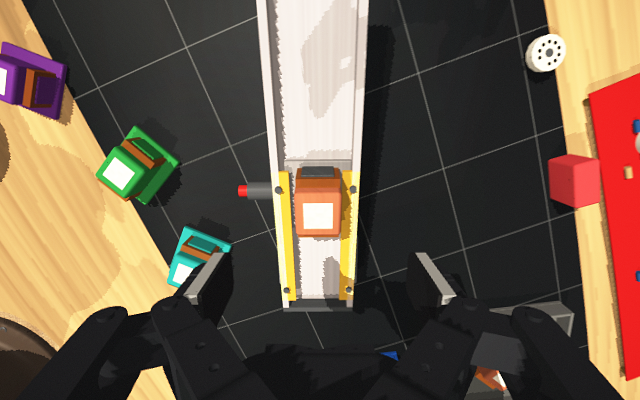

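Emit:
{"name": "drive_tool", "arguments": {
  "steps": [
    {"dx": -0.004,"dy": -0.003,"dz": 0.02,"turn": -0.8},
    {"dx": 0,"dy": 0,"dz": 0.015,"turn": 0},
    {"dx": 0,"dy": 0,"dz": 0,"turn": 0},
    {"dx": 0,"dy": 0,"dz": 0,"turn": 0}
  ]
}}

```text
t: 3.88
ee_pos: [519.1, 100.0, 109.4]
eef_rot: [0.819, 0.574, 0.011, 0.003]
force: [-0.3, 0.1, 1.1]
finger_gap: 85.2
```

```bash
python3 w.py w3; python3 - <<'E'
from h import *
s=pickle.load(open("pics/w3.pkl","rb")); crop(s,190,150,260,200,3,"pics/w3c.png")
E
```

```text
3.925 [519.11882334  99.98179678 109.42778864] 70.10096636601362 [0.81858765 0.57425679 0.01157383 0.00307202] cam [540.71723679 168.38850865 285.32561553] [ 0.47007097  0.26098527 -0.19574872]
```

View pics/w3c.png

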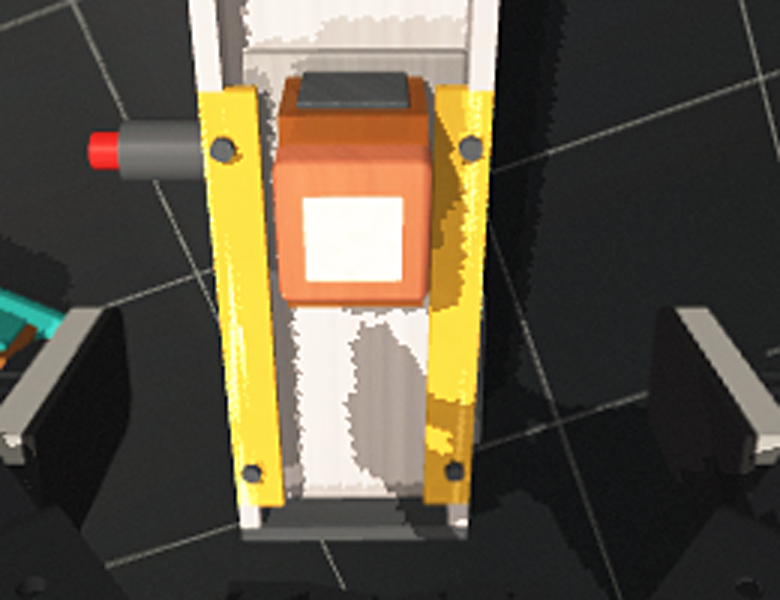

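```bash
cat > st.py <<'E'
from station import r
from h import *
from scipy.spatial.transform import Rotation as Ro
q=r.sense();p=np.load("p.npy");M=Ro.from_quat(q["eef_rot"]).as_matrix();R=Rc(p[2])
print("t",round(q["t"],2),"pos",q["ee_pos"].round(1),"phi",round(np.degrees(np.arctan2(M[1,0],M[0,0])),2),"toolz in yawed frame deg",np.degrees((M[:,2]@Rc(p[2],0))).round(2)[:2],"gap",round(q["finger_gap"],1))
print("TCP in chute",((q["ee_pos"]-[p[0],p[1],60])@R).round(1),"F",q["force"].round(1),"F chute",(q["force"]@R).round(1),"mom",q["moment"].round(2))
import sys
if len(sys.argv)>3: 
    d=np.array([float(a) for a in sys.argv[1:4]])-q["ee_pos"]; print("move tool mm",(d@M).round(1))
E
python3 st.py 510.9 99.3 73.5
```

```text
t 3.92 pos [519.1 100.  109.4] phi 70.11 toolz in yawed frame deg [ 0.88 -1.05] gap 85.6
TCP in chute [-17.5  -9.7  53.3] F [ 0.5  0.3 -0.2] F chute [ 0.4 -0.4 -0.3] mom [-0.   -0.03  0.01]
move tool mm [-4.  -8.2 35.7]
```

Emit:
{"name": "drive_tool", "arguments": {
  "steps": [
    {"dx": -0.004,"dy": -0.008,"dz": 0,"turn": 0},
    {"dx": 0,"dy": 0,"dz": 0.008,"turn": 0},
    {"dx": 0,"dy": 0,"dz": 0.008,"turn": 0}
  ]
}}

```text
t: 4.3
ee_pos: [511.5, 99.2, 94.5]
eef_rot: [0.819, 0.574, 0.013, 0.004]
force: [0.3, -0.1, 0.0]
finger_gap: 85.5
```

```bash
python3 st.py 510.9 99.3 73.5
```

```text
t 4.3 pos [511.5  99.2  94.5] phi 70.11 toolz in yawed frame deg [ 0.98 -1.26] gap 85.5
TCP in chute [-23.3  -2.9  39.1] F [ 0.3 -0.1  0. ] F chute [-0.  -0.3  0. ] mom [ 0.01 -0.03 -0.04]
move tool mm [-0.5 -1.1 20.9]
```

Emit:
{"name": "drive_tool", "arguments": {
  "steps": [
    {"dx": 0,"dy": -0.001,"dz": 0.008,"turn": 0},
    {"dx": 0,"dy": 0,"dz": 0.008,"turn": 0},
    {"dx": 0,"dy": 0,"dz": 0.002,"turn": 0}
  ]
}}

```text
t: 4.68
ee_pos: [509.8, 99.7, 73.6]
eef_rot: [0.819, 0.574, 0.012, 0.003]
force: [-0.4, -0.2, -0.1]
finger_gap: 85.2
```

```bash
python3 st.py 510.9 99.3 73.5; python3 w.py w4; python3 - <<'E'
from h import *
from station import snapshot
s=pickle.load(open("pics/w4.pkl","rb")); crop(s,190,150,260,200,3,"pics/w4c.png")
s=snapshot("side");crop(s,220,150,200,150,4,"pics/s4c.png")
E
```

```text
t 4.67 pos [509.8  99.7  73.6] phi 70.1 toolz in yawed frame deg [ 0.9 -1.1] gap 85.2
TCP in chute [-27.1  -1.   18.6] F [-0.4 -0.2 -0.1] F chute [-0.3  0.4 -0. ] mom [0.02 0.01 0.  ]
move tool mm [0.1 1.2 0.1]
4.725 [509.76978625  99.64265921  73.58757093] 70.08898057852933 [0.81864317 0.57416798 0.01198483 0.00329498] cam [531.20804504 168.05072979 249.55614645] [ 0.42188298  0.04910616 -0.4102169 ]
```

View pics/w4c.png

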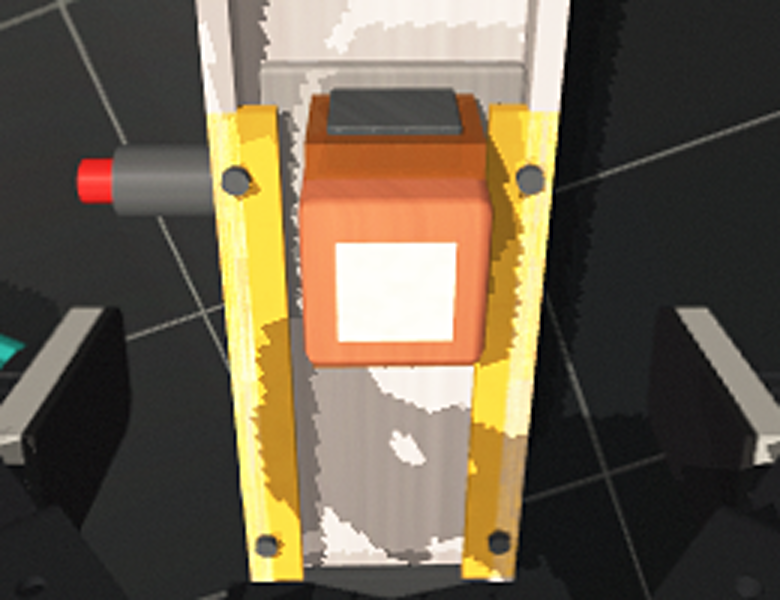

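View pics/s4c.png

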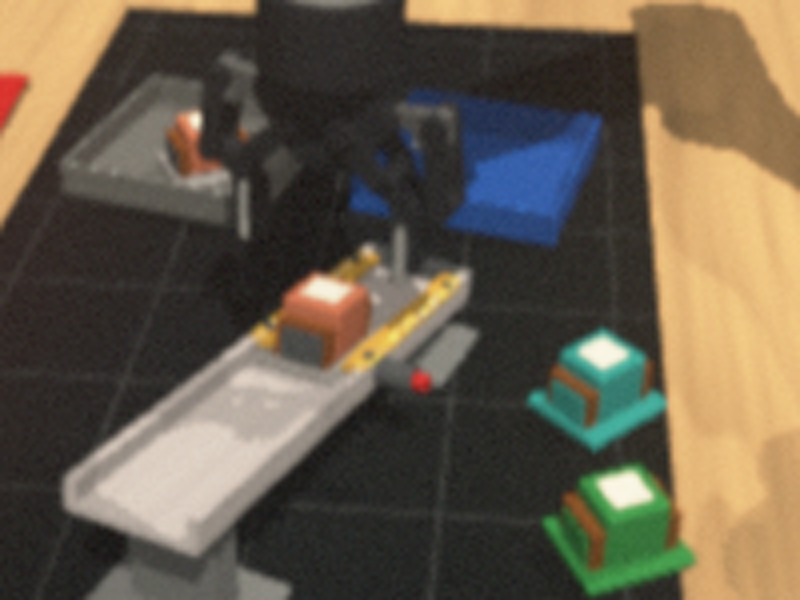

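```bash
python3 - <<'E'
from station import r,snapshot
from h import *
from scipy.spatial.transform import Rotation as Ro
q=r.sense();M=Ro.from_quat(q["eef_rot"]).as_matrix();T=q["ee_pos"]
s=snapshot("side");w=snapshot("wrist")
L=np.array([(a,b,z) for z in(-13,) for b in(-42.5,42.5,-57,57) for a in(-11,11)])
W=T+L@M.T
print(((proj(s,W)-[220,150]+.5)*4-.5).round(0).tolist())
print(((proj(w,W)-[190,150]+.5)*3-.5).round(0).tolist())
print("TCP",(proj(s,T)-[220,150])*4,(proj(w,T)-[190,150])*3)
p=np.load("p.npy")
print("transf top corners wrist",((proj(w,c2w(p,[(-25+a,-2.2+b,40) for a,b in((12,12),(12,-12),(-12,-12),(-12,12))]))-[190,150])*3).round(0).tolist())
print("lips",((proj(w,c2w(p,[(0,22,12.5),(0,-22,12.5),(-140,22,12.5)]))-[190,150])*3).round(0).tolist())
E
```

```text
[[401.0, 313.0], [384.0, 334.0], [267.0, 273.0], [248.0, 292.0], [425.0, 321.0], [408.0, 341.0], [245.0, 267.0], [225.0, 286.0]]
[[175.0, 318.0], [167.0, 216.0], [598.0, 318.0], [606.0, 216.0], [104.0, 318.0], [93.0, 216.0], [669.0, 318.0], [680.0, 216.0]]
TCP [[322.20790109 320.32680731]] [[385.58085459 241.65293475]]
transf top corners wrist [[327.0, 239.0], [458.0, 237.0], [453.0, 342.0], [330.0, 344.0]]
lips [[270.0, 113.0], [486.0, 111.0], [301.0, 579.0]]
```

```bash
python3 - <<'E'
from station import r,snapshot
from h import *
from scipy.spatial.transform import Rotation as Ro
q=r.sense();M=Ro.from_quat(q["eef_rot"]).as_matrix();T=q["ee_pos"]
w=snapshot("wrist")
crop(w,150,230,340,170,2.35,"pics/f.png")
for uv in ((221,253),(232,253),(406.7,252.7),(415,253)):
    o,D=ray(w,[uv]); o=(o-T)@M; d=D[0]@M; print(uv)
    for y in(42.5,57):
        k=(np.sign(d[1])*y-o[1])/d[1]; print((o+k*d).round(1))
E
```

```text
(221, 253)
[ 14.1 -42.5 -58.1]
[ -6.4 -57.  -18.5]
(232, 253)
[  6.5 -42.5 -43.3]
[-16.6 -57.    1.3]
(406.7, 252.7)
[  7.2  42.5 -44.2]
[-15.9  57.    0.6]
(415, 253)
[ 12.9  42.5 -55.7]
[ -8.2  57.  -14.8]
```

View pics/f.png

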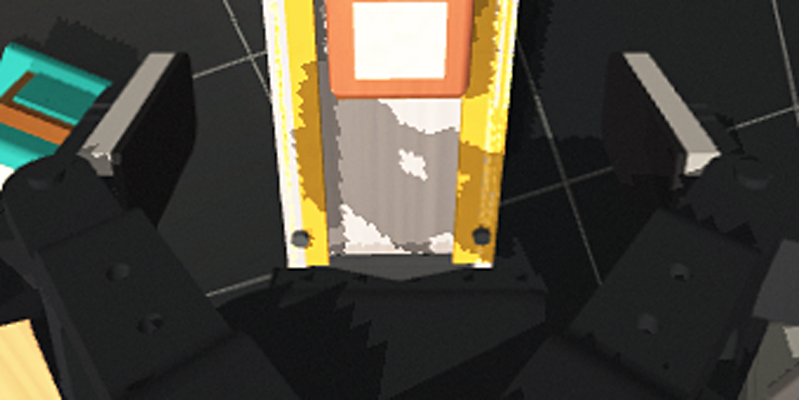

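```bash
python3 - <<'E'
from station import r,snapshot
from h import *
from scipy.spatial.transform import Rotation as Ro
q=r.sense();M=Ro.from_quat(q["eef_rot"]).as_matrix();T=q["ee_pos"]
w=snapshot("wrist");s=snapshot("side");t=snapshot("top")
cv2.imwrite("pics/t5.png",t["image"][:,:,::-1]);crop(t,200,100,200,150,4,"pics/t5c.png");crop(s,260,170,80,75,8,"pics/s5.png")
for a,b in (((224.5,252),(319.9,219.3)),((415.5,252),(280.6,209.3))):
    o1,d1=ray(w,[a]);o2,d2=ray(s,[b]);d1=d1[0];d2=d2[0]
    k=np.linalg.lstsq(np.c_[d1,-d2],o2-o1,rcond=None)[0]
    A=o1+k[0]*d1;B=o2+k[1]*d2
    print(A,B,((A+B)/2-T)@M)
E
```

```text
[468.88038863 121.73530045 117.56945079] [464.95636879 119.64027133 120.15038777] [  5.44103748 -47.52704471 -44.80215055]
[556.17156552  90.91899897 121.00775528] [554.986484    90.74997968 120.88687661] [  7.58093861  46.02350774 -44.84286726]
```

View pics/t5c.png

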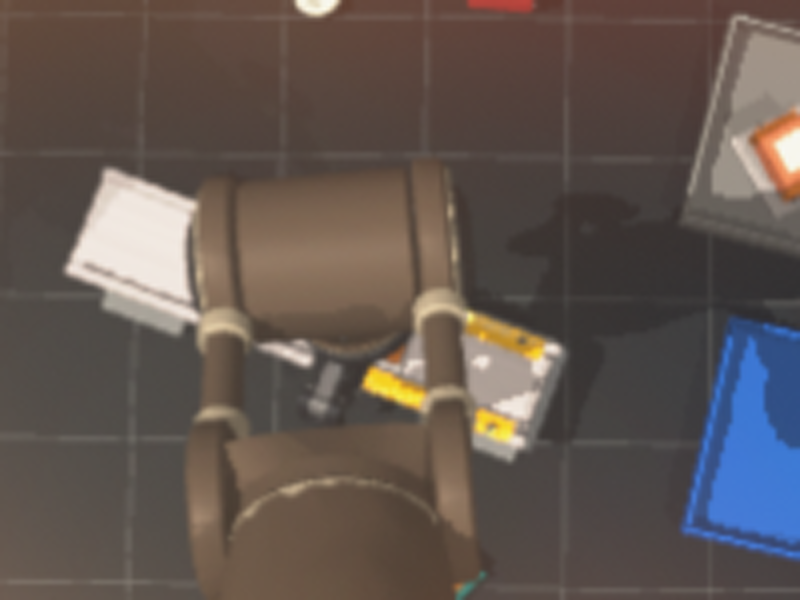

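View pics/s5.png

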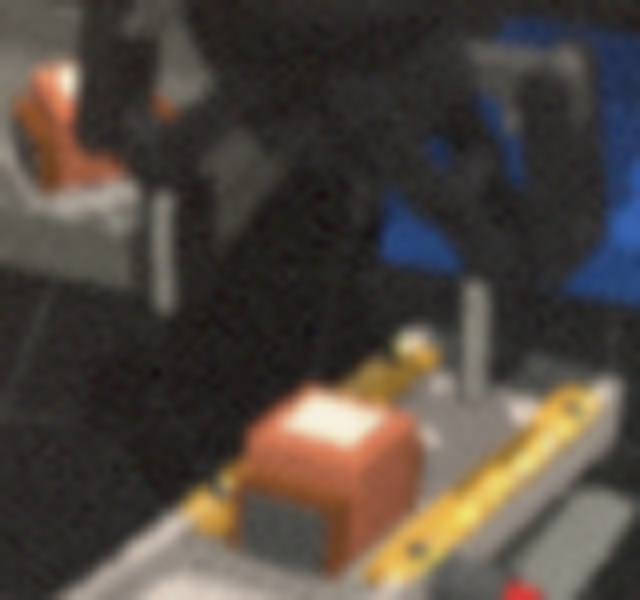

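Emit:
{"name": "drive_tool", "arguments": {
  "steps": [
    {"dx": 0,"dy": 0.001,"dz": 0,"turn": 0},
    {"dx": 0,"dy": 0,"dz": 0,"turn": 0},
    {"dx": 0,"dy": 0,"dz": 0,"turn": 0},
    {"dx": 0,"dy": 0,"dz": 0,"turn": 0}
  ],
  "fingers": 0.4,
  "force": 20
}}

```text
t: 5.58
ee_pos: [512.3, 99.4, 75.7]
eef_rot: [0.819, 0.574, 0.014, 0.004]
force: [0.1, -0.2, -0.8]
finger_gap: 51.0
```

```bash
python3 st.py 510.9 99.3 73.5;python3 - <<'E'
from station import r,snapshot
from h import *
w=snapshot("wrist");s=snapshot("side")
crop(w,150,150,340,250,2.35,"pics/f6.png");crop(s,260,170,80,75,8,"pics/s6.png")
E
```

```text
t 5.58 pos [512.3  99.4  75.7] phi 70.1 toolz in yawed frame deg [ 1.  -1.3] gap 51.0
TCP in chute [-26.1  -3.5  20.5] F [ 0.1 -0.2 -0.8] F chute [-0.3 -0.2 -0.7] mom [-0.04  0.06 -0.02]
move tool mm [-0.6 -1.3  2.1]
```

View pics/f6.png

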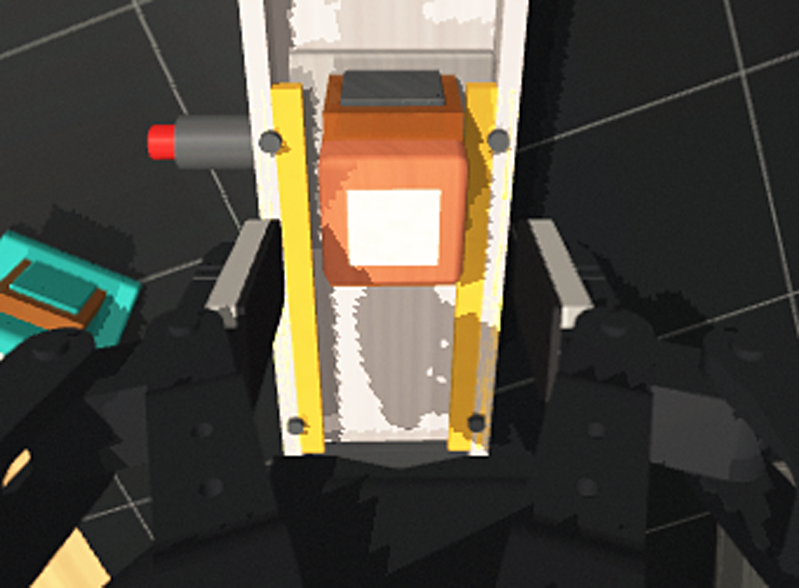

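View pics/s6.png

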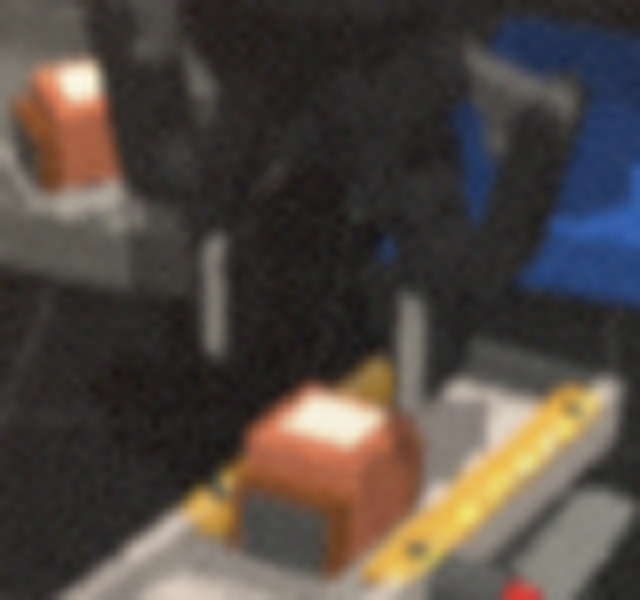

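```bash
python3 - <<'E'
from station import r,snapshot
from h import *
from scipy.spatial.transform import Rotation as Ro
q=r.sense();M=Ro.from_quat(q["eef_rot"]).as_matrix();T=q["ee_pos"];p=np.load("p.npy");print(q["t"],T)
w=snapshot("wrist");s=snapshot("side")
for a,b in (((268.7,243.6),(260+412/8,170+405/8)),((375.5,243.6),(260+215/8,170+356/8))):
    o1,d1=ray(w,[a]);o2,d2=ray(s,[b]);d1=d1[0];d2=d2[0]
    k=np.linalg.lstsq(np.c_[d1,-d2],o2-o1,rcond=None)[0]
    A=o1+k[0]*d1;B=o2+k[1]*d2
    print(A,B,((A+B)/2-T)@M, ((A+B)/2-[p[0],p[1],60])@Rc(p[2]))
# check: transformer top label center triangulated
c=c2w(p,[(-25,-2.2,40)]);print(c,"side px in crop",(proj(s,c)-[260,170])*8,"wrist",(proj(w,c)-[150,150])*2.35)
V=w["view"];print("cam in tool",((-V[:3,:3].T@V[:3,3])-T)@M,"optical axis in tool",V[2,:3]@M)
E
```

```text
5.675 [512.28402286  99.43126932  75.64488481]
[488.94498362 114.14760394 107.7365218 ] [483.87307125 111.94300511 110.11202945] [  4.5749373  -28.20907462 -33.84809084] [-16.31792666  25.45304981  52.55630218]
[541.1496405   96.63964406 111.82758503] [540.34642902  96.45513738 111.87505312] [  7.60970917  28.55109104 -35.44502981] [-13.09750861 -31.26841406  54.96065339]
[[510.30473845  97.73973572  95.05110568]] side px in crop [[323.30198735 415.32104555]] wrist [[393.72073038 228.05763578]]
cam in tool [  74.38968099    0.23593093 -174.83928694] optical axis in tool [-2.94968359e-01 -3.02642026e-04  9.55506973e-01]
```

Emit:
{"name": "drive_tool", "arguments": {
  "steps": [
    {"dx": 0,"dy": -0.001,"dz": 0,"turn": 0},
    {"dx": 0,"dy": 0,"dz": 0,"turn": 0},
    {"dx": 0,"dy": 0,"dz": 0,"turn": 0}
  ],
  "fingers": 0.7,
  "force": 20
}}

```text
t: 6.15
ee_pos: [511.2, 99.8, 75.5]
eef_rot: [0.819, 0.574, 0.014, 0.004]
force: [0.1, 0.4, -0.1]
finger_gap: 25.9
```

```bash
python3 st.py 510.9 99.3 73.5
```

```text
t 6.15 pos [511.2  99.8  75.5] phi 70.1 toolz in yawed frame deg [ 0.99 -1.29] gap 25.9
TCP in chute [-26.2  -2.3  20.4] F [ 0.1  0.4 -0.1] F chute [ 0.4  0.  -0.2] mom [0.   0.02 0.01]
move tool mm [-0.6 -0.1  2. ]
```

Emit:
{"name": "drive_tool", "arguments": {
  "steps": [
    {"dx": 0,"dy": 0,"dz": 0,"turn": 0},
    {"dx": 0,"dy": 0,"dz": 0,"turn": 0},
    {"dx": 0,"dy": 0,"dz": 0,"turn": 0},
    {"dx": 0,"dy": 0,"dz": 0.006,"turn": 0},
    {"dx": 0,"dy": 0,"dz": 0.006,"turn": 0},
    {"dx": 0,"dy": 0,"dz": 0.004,"turn": 0}
  ],
  "fingers": 0.35,
  "force": 20
}}

```text
t: 6.9
ee_pos: [511.8, 100.0, 58.7]
eef_rot: [0.819, 0.574, 0.014, 0.004]
force: [0.3, -0.2, -0.1]
finger_gap: 55.5
```

```bash
cat > look.py <<'E'
import sys
from station import r,snapshot
from h import *
n=sys.argv[1]
w=snapshot("wrist");s=snapshot("side")
crop(w,150,150,340,250,2.35,f"pics/f{n}.png");crop(s,250,170,90,75,8,f"pics/s{n}.png")
E
python3 st.py 510.9 99.3 43; python3 look.py 7
```

```text
t 6.9 pos [511.8 100.   58.7] phi 70.1 toolz in yawed frame deg [ 1.  -1.3] gap 55.5
TCP in chute [-28.8  -2.8   3.7] F [ 0.3 -0.2 -0.1] F chute [-0.1 -0.4 -0.1] mom [0.01 0.03 0.01]
move tool mm [-1.2 -0.9 15.6]
```

View pics/f7.png

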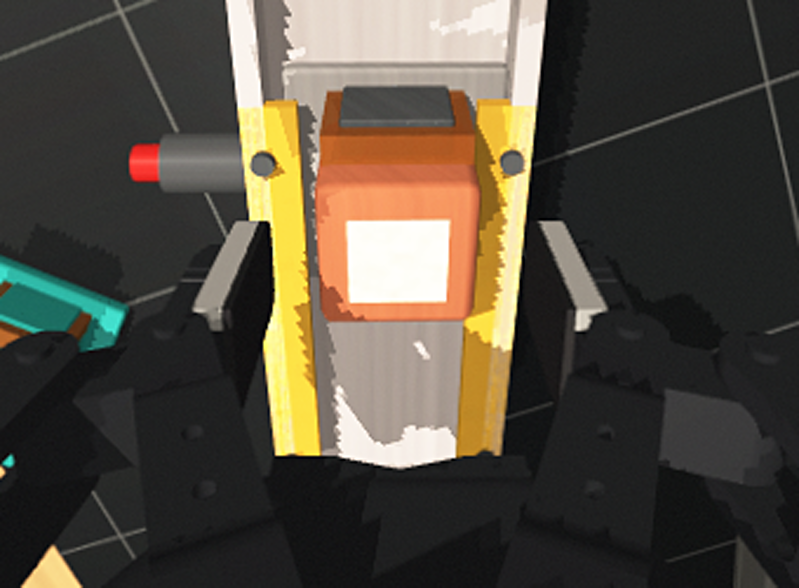

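View pics/s7.png

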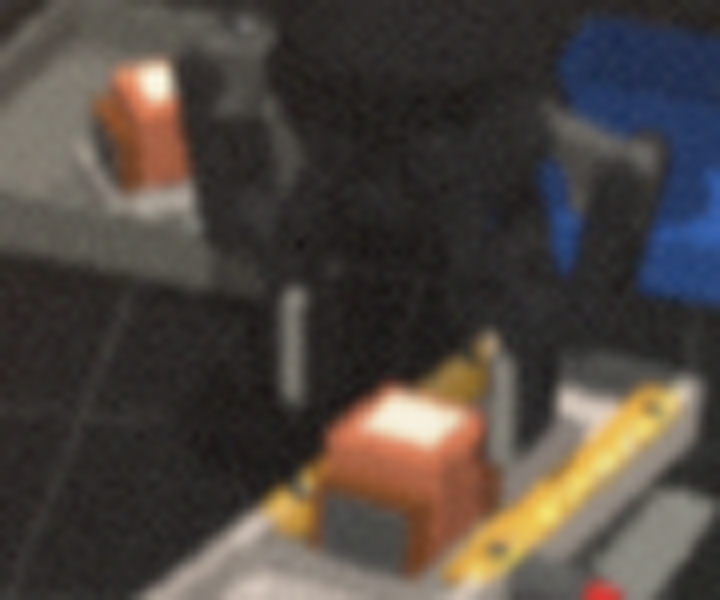

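```bash
cat > tri.py <<'E'
import sys
from station import r,snapshot
from h import *
from scipy.spatial.transform import Rotation as Ro
v=[float(a) for a in sys.argv[1:5]]
q=r.sense();M=Ro.from_quat(q["eef_rot"]).as_matrix();T=q["ee_pos"];p=np.load("p.npy")
w=snapshot("wrist");s=snapshot("side")
a=(150+v[0]/2.35,150+v[1]/2.35);b=(250+v[2]/8,170+v[3]/8)
o1,d1=ray(w,[a]);o2,d2=ray(s,[b]);d1=d1[0];d2=d2[0]
k=np.linalg.lstsq(np.c_[d1,-d2],o2-o1,rcond=None)[0]
A=o1+k[0]*d1;B=o2+k[1]*d2
print(A,B,"tool",((A+B)/2-T)@M,"chute", ((A+B)/2-[p[0],p[1],60])@Rc(p[2]))
E
python3 tri.py 540 222 292 405
```

```text
[542.12758318  96.14398281  95.10202364] [541.86739488  96.08590705  95.11366967] tool [  7.4962929   30.87677125 -35.86549421] chute [-15.99186022 -32.59052139  38.46923821]
```

Emit:
{"name": "drive_tool", "arguments": {
  "steps": [
    {"dx": 0.003,"dy": -0.001,"dz": 0.006,"turn": 0},
    {"dx": 0,"dy": 0,"dz": 0.006,"turn": 0},
    {"dx": 0,"dy": 0,"dz": 0.001,"turn": 0}
  ]
}}

```text
t: 7.48
ee_pos: [512.8, 103.6, 45.6]
eef_rot: [0.819, 0.574, 0.014, 0.005]
force: [0.8, -0.2, 0.2]
finger_gap: 55.6
```

```bash
python3 st.py 510.9 99.3 43; python3 look.py 8
```

```text
t 7.47 pos [512.8 103.6  45.6] phi 70.11 toolz in yawed frame deg [ 1.03 -1.37] gap 55.6
TCP in chute [-27.3  -2.6  -9.8] F [ 0.8 -0.2  0.2] F chute [ 0.1 -0.9  0.2] mom [ 0.06 -0.01 -0.04]
move tool mm [-4.8 -0.4  2.6]
```

View pics/f8.png

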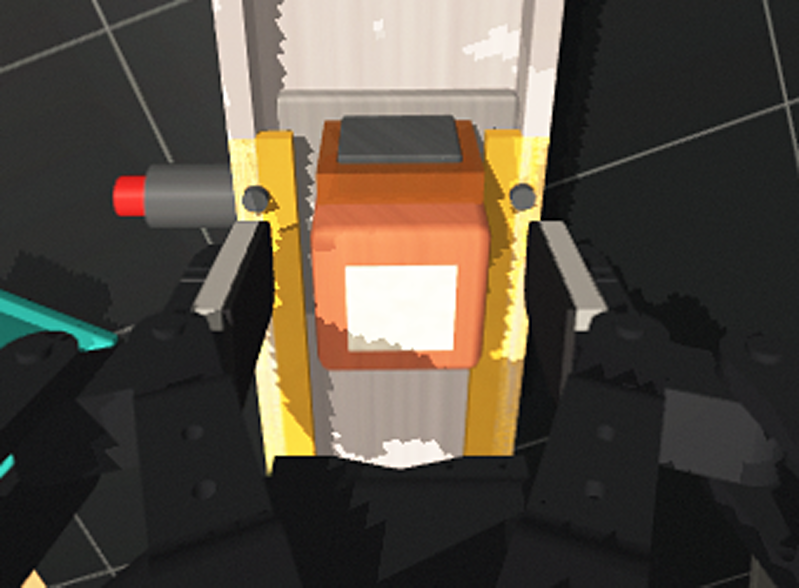

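View pics/s8.png

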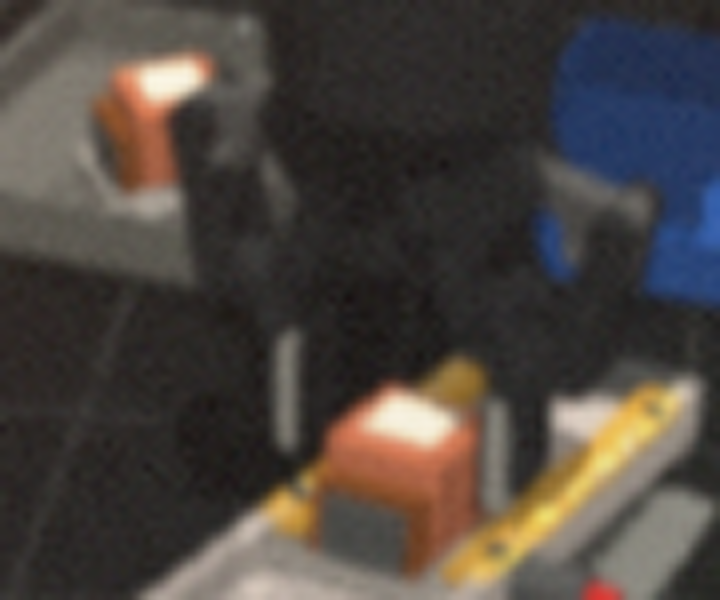

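```bash
python3 tri.py 540 222 287 450
```

```text
[543.82446974  99.36148721  81.82062572] [543.25406402  99.2324534   81.8455015 ] tool [  6.96769843  30.96540997 -35.01461601] chute [-14.8351068  -32.97134416  24.7857034 ]
```

Emit:
{"name": "drive_tool", "arguments": {
  "steps": [
    {"dx": 0,"dy": 0,"dz": 0.003,"turn": 0},
    {"dx": 0,"dy": 0,"dz": 0,"turn": 0}
  ]
}}

```text
t: 7.92
ee_pos: [513.8, 103.6, 43.4]
eef_rot: [0.819, 0.574, 0.015, 0.005]
force: [1.2, -0.2, -0.3]
finger_gap: 55.5
```

Emit:
{"name": "drive_tool", "arguments": {
  "steps": [
    {"dx": 0,"dy": 0,"dz": 0,"turn": 0},
    {"dx": 0,"dy": 0,"dz": 0,"turn": 0},
    {"dx": 0,"dy": 0,"dz": 0,"turn": 0}
  ],
  "fingers": 0.75,
  "force": 20
}}

```text
t: 8.3
ee_pos: [513.2, 103.8, 43.7]
eef_rot: [0.819, 0.574, 0.015, 0.004]
force: [0.7, 0.2, -0.1]
finger_gap: 35.2
```

```bash
python3 st.py; python3 look.py 9
```

```text
t 8.3 pos [513.2 103.8  43.7] phi 70.07 toolz in yawed frame deg [ 1.07 -1.38] gap 35.2
TCP in chute [-27.4  -2.9 -11.8] F [ 0.7  0.2 -0.1] F chute [ 0.4 -0.6 -0.2] mom [ 0.09  0.07 -0.02]
```

View pics/f9.png

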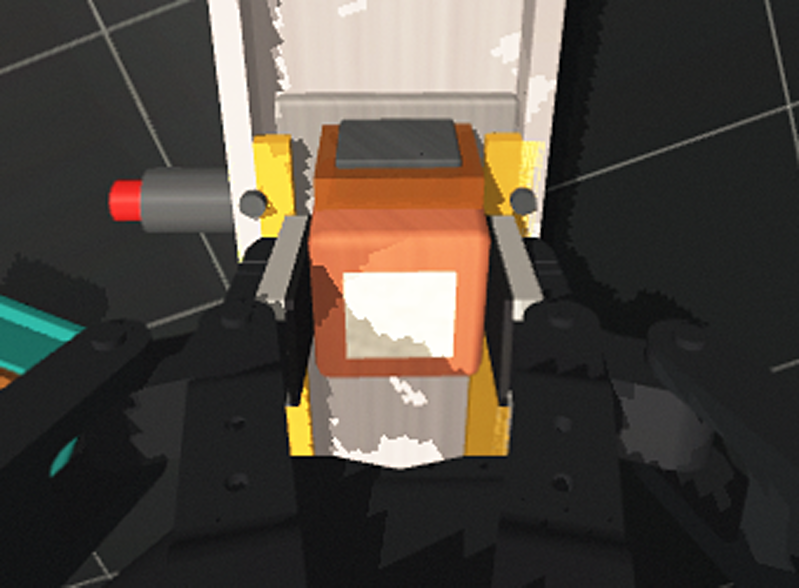

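View pics/s9.png

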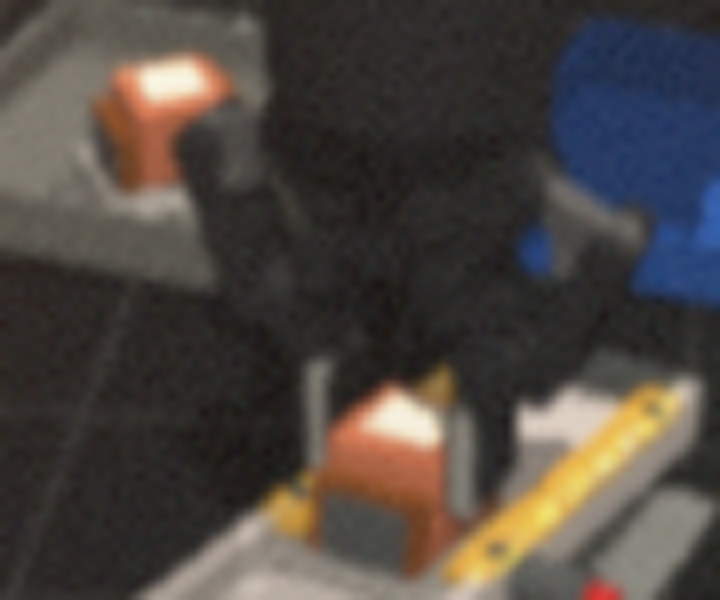

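Emit:
{"name": "drive_tool", "arguments": {
  "steps": [
    {"dx": 0,"dy": 0,"dz": 0,"turn": 0},
    {"dx": 0,"dy": 0,"dz": 0,"turn": 0},
    {"dx": 0.008,"dy": 0,"dz": -0.0013,"turn": 0},
    {"dx": 0.008,"dy": 0,"dz": -0.0013,"turn": 0}
  ],
  "fingers": 0.8,
  "force": 60
}}

```text
t: 8.9
ee_pos: [516.5, 113.4, 46.0]
eef_rot: [0.818, 0.576, 0.009, 0.007]
force: [-2.9, -9.9, 4.1]
finger_gap: 34.4
```

```bash
python3 st.py
```

```text
t 8.9 pos [516.5 113.4  46. ] phi 70.3 toolz in yawed frame deg [ 0.41 -1.29] gap 34.4
TCP in chute [-17.   -2.7 -11.3] F [-2.9 -9.9  4.1] F chute [-9.4 -0.6  5.8] mom [-1.53  0.47 -0.09]
```

Emit:
{"name": "drive_tool", "arguments": {
  "steps": [
    {"dx": 0.01,"dy": 0,"dz": -0.002,"turn": 0},
    {"dx": 0.01,"dy": 0,"dz": -0.002,"turn": 0},
    {"dx": 0.01,"dy": 0,"dz": -0.002,"turn": 0}
  ]
}}

```text
t: 9.28
ee_pos: [523.4, 133.2, 50.3]
eef_rot: [0.816, 0.578, 0.002, 0.012]
force: [-3.2, -8.9, 2.0]
finger_gap: 34.6
```

```bash
python3 st.py; python3 look.py 10
```

```text
t 9.28 pos [523.4 133.2  50.3] phi 70.66 toolz in yawed frame deg [-0.63 -1.21] gap 34.6
TCP in chute [  4.4  -2.6 -10.6] F [-3.2 -8.9  2. ] F chute [-9.   0.1  3.6] mom [-1.47  0.31  0.01]
```

View pics/f10.png

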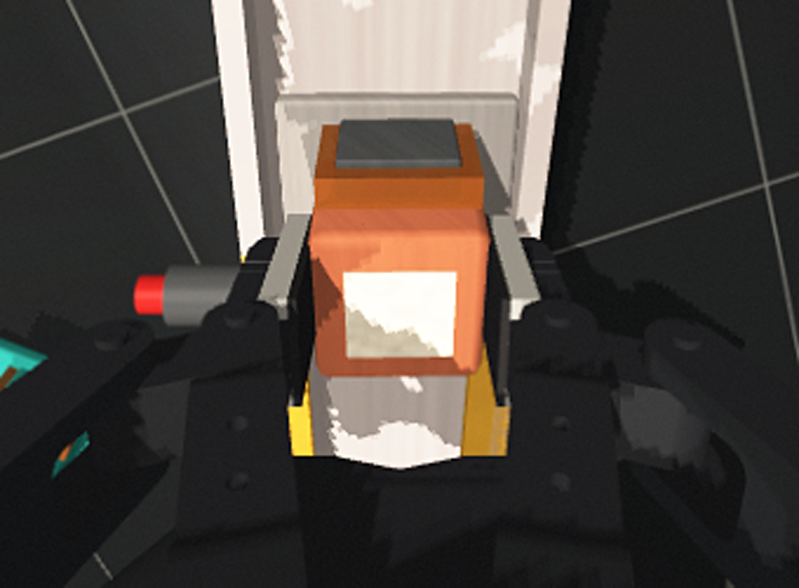

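Emit:
{"name": "drive_tool", "arguments": {
  "steps": [
    {"dx": 0.01,"dy": 0,"dz": -0.002,"turn": 0},
    {"dx": 0.01,"dy": 0,"dz": -0.002,"turn": 0},
    {"dx": 0.01,"dy": 0,"dz": -0.002,"turn": 0},
    {"dx": 0.01,"dy": 0,"dz": -0.002,"turn": 0},
    {"dx": 0.01,"dy": 0,"dz": -0.002,"turn": 0}
  ]
}}

```text
t: 10.0
ee_pos: [540.5, 182.2, 59.4]
eef_rot: [0.816, 0.578, 0.002, 0.012]
force: [-1.7, -2.5, -0.4]
finger_gap: 34.6
```

```bash
python3 st.py; python3 look.py 11; python3 - <<'E'
from station import snapshot
from h import *
w=snapshot("wrist");p=np.load("p.npy")
print("lip ends px in crop",((proj(w,c2w(p,[(0,36,12.5),(0,-36,12.5)]))-150)*2.35).round())
# expected plate front edge (centre+32, z=6) for centre 35,42,50
for X in (32,38,44,50): print(X,((proj(w,c2w(p,[(X+32,28-2,6),(X+32,-28-2,6),(X+12,10,40)]))-150)*2.35).round().tolist())
E
```

```text
t 10.0 pos [540.5 182.2  59.4] phi 70.6 toolz in yawed frame deg [-0.63 -1.21] gap 34.6
TCP in chute [ 57.1  -2.2 -10.6] F [-1.7 -2.5 -0.4] F chute [-2.9  0.7  0.1] mom [-0.39  0.13 -0.03]
lip ends px in crop [[259. 412.]
 [516. 410.]]
32 [[281.0, 210.0], [511.0, 209.0], [343.0, 378.0]]
38 [[280.0, 189.0], [513.0, 188.0], [342.0, 358.0]]
44 [[278.0, 168.0], [515.0, 167.0], [341.0, 337.0]]
50 [[276.0, 146.0], [517.0, 145.0], [340.0, 315.0]]
```

View pics/f11.png

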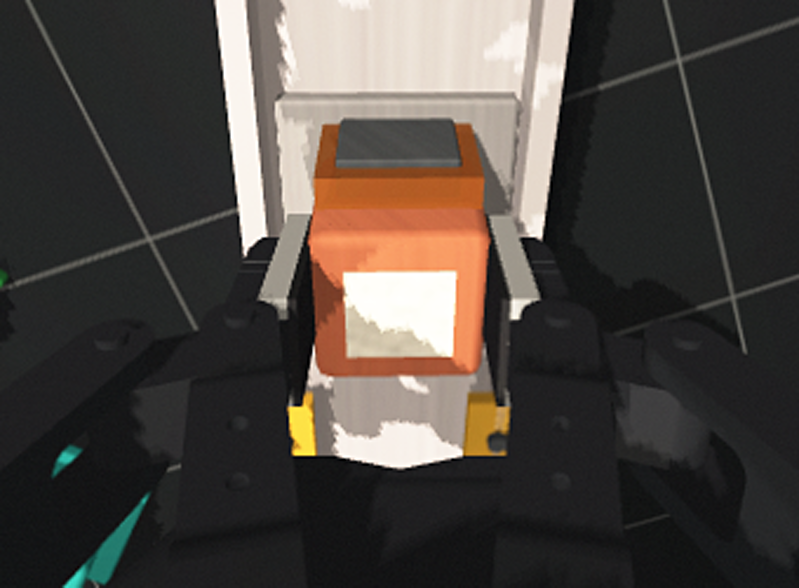

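View pics/s11.png

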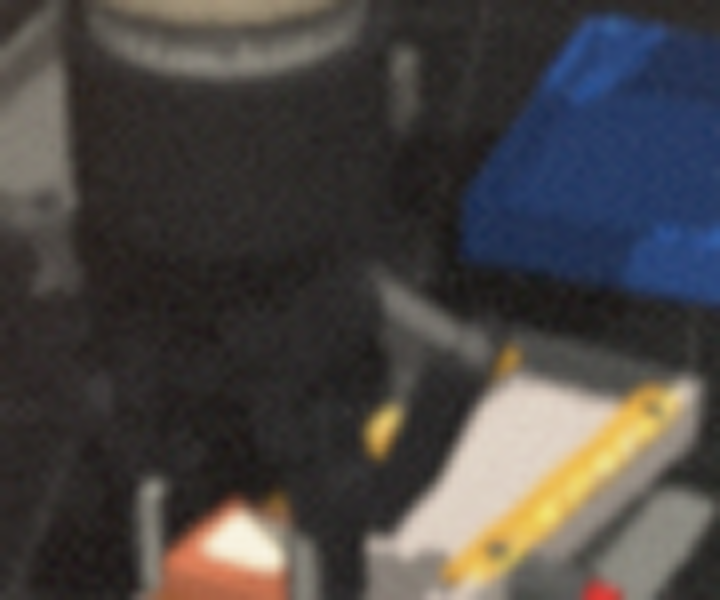

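Emit:
{"name": "drive_tool", "arguments": {
  "steps": [
    {"dx": 0,"dy": 0,"dz": -0.004,"turn": 0},
    {"dx": 0,"dy": 0,"dz": -0.008,"turn": 0},
    {"dx": 0,"dy": 0,"dz": -0.015,"turn": 0},
    {"dx": 0,"dy": 0,"dz": -0.02,"turn": 0},
    {"dx": 0,"dy": 0,"dz": -0.02,"turn": 0},
    {"dx": 0,"dy": 0,"dz": -0.02,"turn": 0},
    {"dx": 0,"dy": 0,"dz": -0.01,"turn": 0}
  ]
}}

```text
t: 11.02
ee_pos: [537.1, 184.0, 160.8]
eef_rot: [0.816, 0.577, 0.002, 0.01]
force: [-0.9, 0.5, -3.5]
finger_gap: 34.5
```

```bash
python3 st.py 436 -195 140; python3 - <<'E'
from station import snapshot
from h import *
w=snapshot("wrist");s=snapshot("side")
im=np.hstack([cv2.resize(w["image"],(400,250)),cv2.resize(s["image"],(400,250))]);cv2.imwrite("pics/l1.png",im[:,:,::-1])
E
```

```text
t 11.03 pos [537.1 184.  160.8] phi 70.53 toolz in yawed frame deg [-0.53 -1.07] gap 34.5
TCP in chute [75.3  1.6 89.1] F [-0.9  0.5 -3.5] F chute [-0.5  1.1 -3.5] mom [-0.    0.04 -0.04]
move tool mm [-390.8   30.6   25. ]
```

View pics/l1.png

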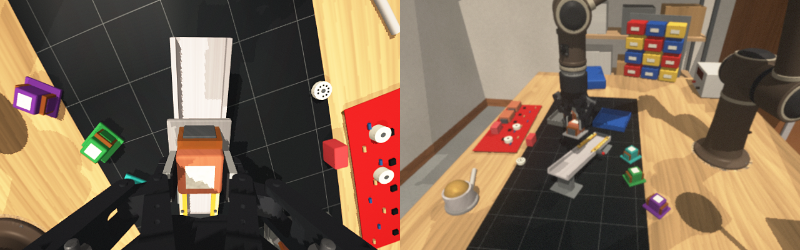

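Emit:
{"name": "drive_tool", "arguments": {
  "steps": [
    {"dx": -0.015,"dy": 0.002,"dz": 0,"turn": 0},
    {"dx": -0.025,"dy": 0.002,"dz": 0,"turn": 0},
    {"dx": -0.03,"dy": 0.002,"dz": 0,"turn": 0},
    {"dx": -0.03,"dy": 0.002,"dz": 0,"turn": 0},
    {"dx": -0.03,"dy": 0.002,"dz": 0,"turn": 0},
    {"dx": -0.03,"dy": 0.002,"dz": 0,"turn": 0},
    {"dx": -0.03,"dy": 0.002,"dz": 0,"turn": 0},
    {"dx": -0.03,"dy": 0.002,"dz": 0,"turn": 0},
    {"dx": -0.03,"dy": 0.002,"dz": 0,"turn": 0},
    {"dx": -0.03,"dy": 0.002,"dz": 0,"turn": 0},
    {"dx": -0.03,"dy": 0.002,"dz": 0,"turn": 0},
    {"dx": -0.02,"dy": 0.002,"dz": 0,"turn": 0}
  ]
}}

```text
t: 12.62
ee_pos: [430.9, -152.1, 153.2]
eef_rot: [0.816, 0.578, -0.01, 0.004]
force: [0.1, 0.5, -3.8]
finger_gap: 34.6
```

```bash
python3 st.py 436 -195 100
```

```text
t 12.62 pos [ 430.9 -152.1  153.2] phi 70.6 toolz in yawed frame deg [-1.24  0.32] gap 34.6
TCP in chute [-272.9  -11.5  142.7] F [ 0.1  0.5 -3.8] F chute [-0.2  0.1 -3.8] mom [ 0.03  0.02 -0.02]
move tool mm [-37.6  19.4  53.9]
```

Emit:
{"name": "drive_tool", "arguments": {
  "steps": [
    {"dx": -0.02,"dy": 0.01,"dz": 0,"turn": 0},
    {"dx": -0.018,"dy": 0.009,"dz": 0,"turn": 0},
    {"dx": 0,"dy": 0,"dz": 0.015,"turn": 0},
    {"dx": 0,"dy": 0,"dz": 0.025,"turn": 0},
    {"dx": 0,"dy": 0,"dz": 0.025,"turn": 0},
    {"dx": 0,"dy": 0,"dz": 0.02,"turn": 0},
    {"dx": 0,"dy": 0,"dz": 0.01,"turn": 0}
  ]
}}

```text
t: 13.5
ee_pos: [423.0, -195.2, 48.2]
eef_rot: [0.818, 0.576, -0.014, -0.003]
force: [0.0, -0.6, -4.4]
finger_gap: 34.7
```

```bash
cat > look2.py <<'E'
import sys
from station import snapshot
from h import *
n=sys.argv[1]
w=snapshot("wrist");s=snapshot("side");cv2.imwrite(f"pics/w{n}.png",w["image"][:,:,::-1])
crop(s,280,130,130,90,6,f"pics/s{n}.png")
E
python3 st.py 436 -195 10; python3 look2.py 12
```

```text
t 13.5 pos [ 423.  -195.2   48.2] phi 70.29 toolz in yawed frame deg [-1.11  1.23] gap 34.7
TCP in chute [-333.8  -18.6   46.8] F [ 0.  -0.6 -4.4] F chute [-1.3 -0.2 -4.2] mom [-0.01 -0.03  0.03]
move tool mm [ 5.3 13.  37.8]
```

View pics/w12.png

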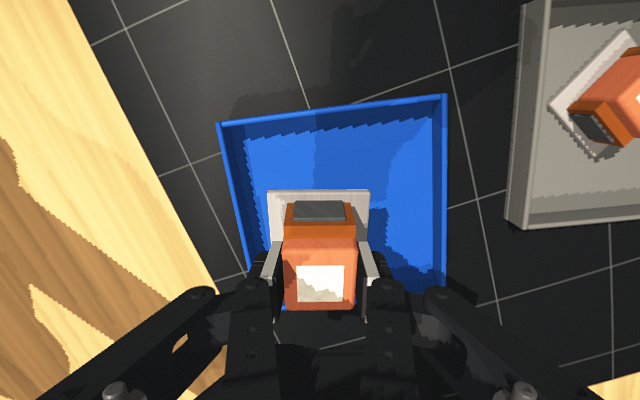

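View pics/s12.png

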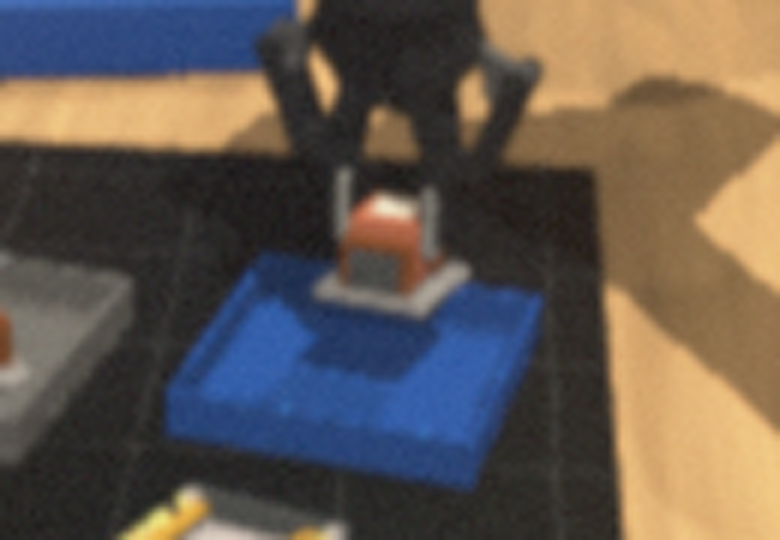

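Emit:
{"name": "drive_tool", "arguments": {
  "steps": [
    {"dx": 0.006,"dy": 0.015,"dz": 0,"turn": 0},
    {"dx": 0,"dy": 0.001,"dz": 0.01,"turn": 0},
    {"dx": 0,"dy": 0.001,"dz": 0.01,"turn": 0},
    {"dx": 0,"dy": 0.001,"dz": 0.008,"turn": 0},
    {"dx": 0,"dy": 0,"dz": 0,"turn": 0}
  ]
}}

```text
t: 14.22
ee_pos: [445.1, -196.9, 20.0]
eef_rot: [0.817, 0.576, -0.013, -0.001]
force: [0.1, 0.4, -3.4]
finger_gap: 34.8
```

```bash
python3 st.py 436 -195 10; python3 look2.py 13
```

```text
t 14.22 pos [ 445.1 -196.9   20. ] phi 70.33 toolz in yawed frame deg [-1.15  0.97] gap 34.8
TCP in chute [-332.9  -40.    18. ] F [ 0.1  0.4 -3.4] F chute [-0.2  0.  -3.4] mom [ 0.04 -0.03 -0.01]
move tool mm [-1.1 -9.  10.1]
```

View pics/w13.png

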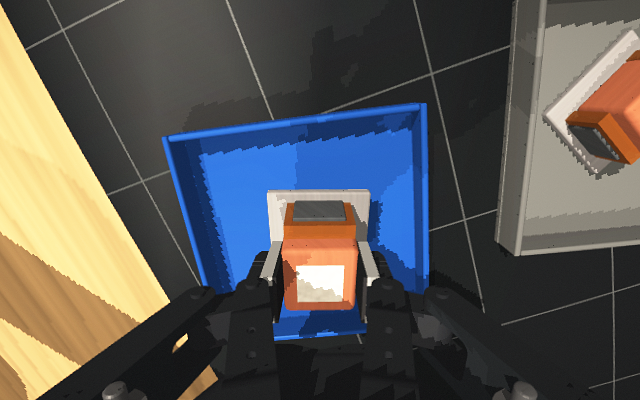

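View pics/s13.png

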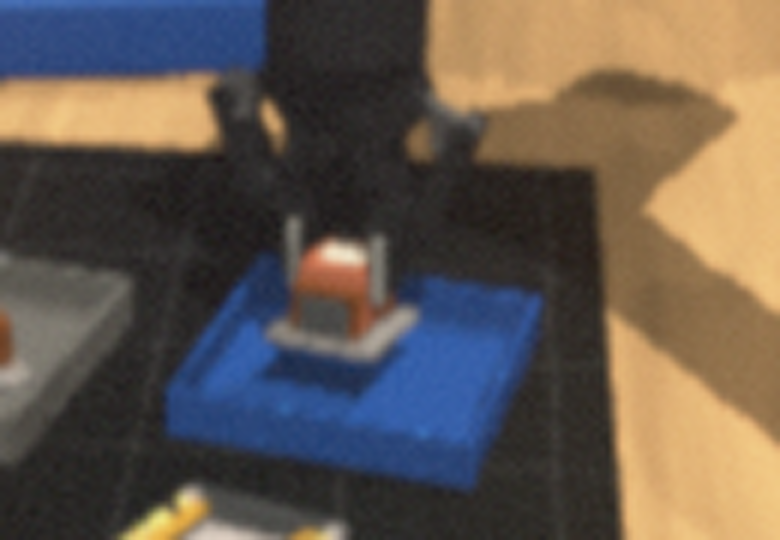

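Emit:
{"name": "drive_tool", "arguments": {
  "steps": [
    {"dx": 0.006,"dy": -0.007,"dz": 0,"turn": 0},
    {"dx": 0,"dy": 0,"dz": 0.007,"turn": 0},
    {"dx": 0,"dy": 0,"dz": 0.006,"turn": 0},
    {"dx": 0,"dy": 0,"dz": 0.003,"turn": 0},
    {"dx": 0,"dy": 0,"dz": 0,"turn": 0}
  ],
  "force": 30
}}

```text
t: 14.95
ee_pos: [440.5, -189.0, 4.1]
eef_rot: [0.818, 0.576, -0.012, -0.0]
force: [-0.3, 0.1, -3.7]
finger_gap: 34.6
```

```bash
python3 st.py 436 -195 -2; python3 look2.py 14
```

```text
t 14.95 pos [ 440.5 -189.     4.1] phi 70.32 toolz in yawed frame deg [-1.16  0.83] gap 34.6
TCP in chute [-329.8  -33.     1.4] F [-0.3  0.1 -3.7] F chute [-0.7  0.3 -3.6] mom [0.04 0.01 0.  ]
move tool mm [-7.1 -2.2  6.3]
```

View pics/s14.png

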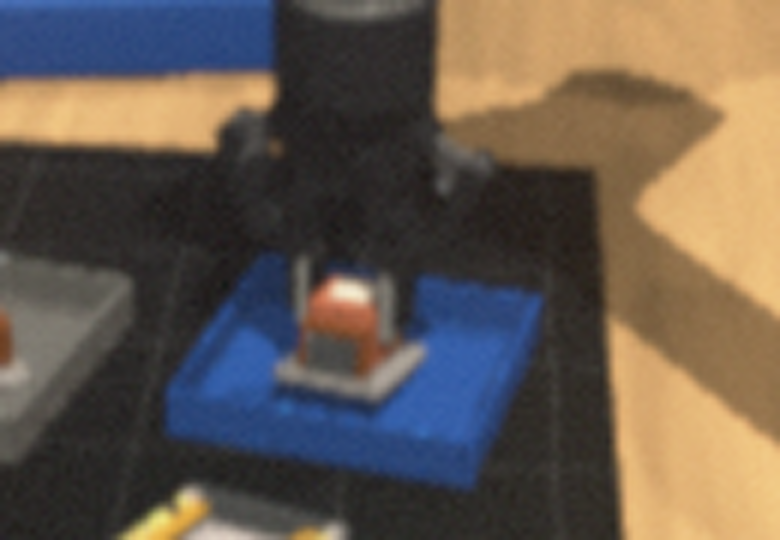

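Emit:
{"name": "drive_tool", "arguments": {
  "steps": [
    {"dx": 0,"dy": 0,"dz": 0.003,"turn": 0},
    {"dx": 0,"dy": 0,"dz": 0.003,"turn": 0},
    {"dx": 0,"dy": 0,"dz": 0.002,"turn": 0}
  ],
  "force": 22
}}

```text
t: 15.42
ee_pos: [441.4, -189.5, -3.3]
eef_rot: [0.818, 0.576, -0.012, 0.001]
force: [-1.3, 4.5, 7.3]
finger_gap: 35.1
```

```bash
python3 st.py 436 -195 -2
```

```text
t 15.43 pos [ 441.4 -189.5   -3.3] phi 70.29 toolz in yawed frame deg [-1.16  0.73] gap 35.1
TCP in chute [-331.3  -34.    -5.9] F [-1.3  4.5  7.3] F chute [5.  2.7 6.5] mom [ 0.36  0.19 -0.01]
move tool mm [-7.  -3.3 -1.1]
```

Contact of the low edge came at about the predicted reading (-2). I'll keep easing down so the part levels in the pads.

Emit:
{"name": "drive_tool", "arguments": {
  "steps": [
    {"dx": 0,"dy": 0,"dz": 0.002,"turn": 0},
    {"dx": 0,"dy": 0,"dz": 0.002,"turn": 0}
  ],
  "force": 20
}}

```text
t: 15.68
ee_pos: [441.7, -189.1, -3.8]
eef_rot: [0.818, 0.575, -0.012, -0.001]
force: [-5.9, 4.4, 16.8]
finger_gap: 34.9
```

```bash
python3 st.py 436 -195 -2;python3 look2.py 15
```

```text
t 15.68 pos [ 441.7 -189.1   -3.8] phi 70.23 toolz in yawed frame deg [-1.11  0.88] gap 34.9
TCP in chute [-330.9  -34.1   -6.4] F [-5.9  4.4 16.8] F chute [ 5.   7.  16.1] mom [ 0.07  1.03 -0.17]
move tool mm [-7.5 -3.3 -1.6]
```

View pics/w15.png

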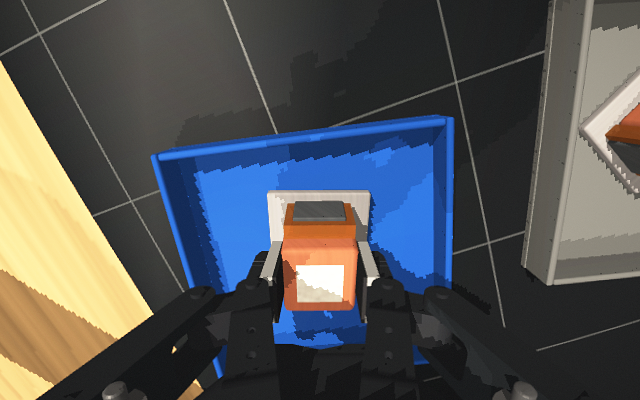

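View pics/s15.png

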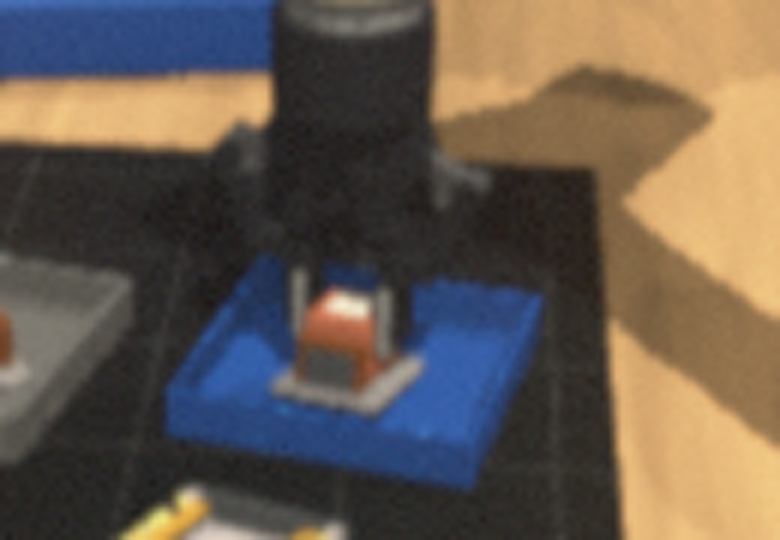

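Emit:
{"name": "drive_tool", "arguments": {
  "steps": [
    {"dx": 0,"dy": 0,"dz": 0.001,"turn": 0},
    {"dx": 0,"dy": 0,"dz": 0.001,"turn": 0}
  ],
  "force": 20,
  "fingers": 0.61
}}

```text
t: 16.02
ee_pos: [441.5, -189.5, -3.2]
eef_rot: [0.818, 0.575, -0.013, -0.001]
force: [-2.5, 1.8, 4.8]
finger_gap: 34.2
```

```bash
python3 st.py 436 -195 -2
```

```text
t 16.02 pos [ 441.5 -189.5   -3.2] phi 70.25 toolz in yawed frame deg [-1.17  0.94] gap 34.2
TCP in chute [-331.2  -34.1   -5.8] F [-2.5  1.8  4.8] F chute [1.6 2.9 4.6] mom [ 0.07  0.42 -0.11]
move tool mm [-7.1 -3.3 -1. ]
```

```bash
python3 - <<'E'
from station import snapshot
from h import *
w=snapshot("wrist");s=snapshot("side");pickle.dump((w,s),open("pics/p16.pkl","wb"))
crop(w,255,180,130,140,4.2,"pics/w16c.png");crop(s,310,165,55,45,14,"pics/s16c.png")
E
```

```text
(no output)
```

View pics/w16c.png

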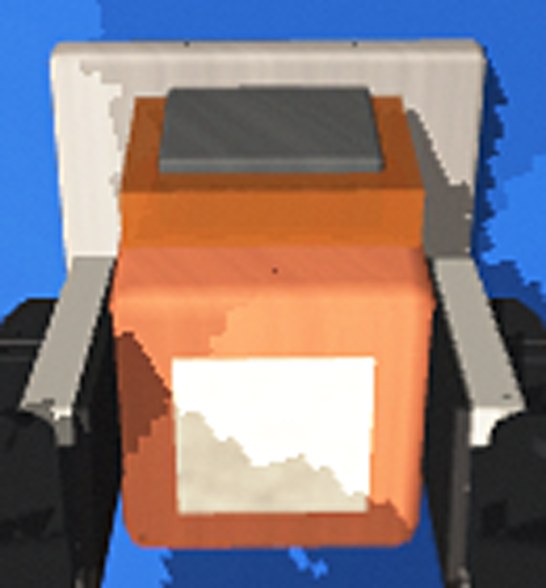

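View pics/s16c.png

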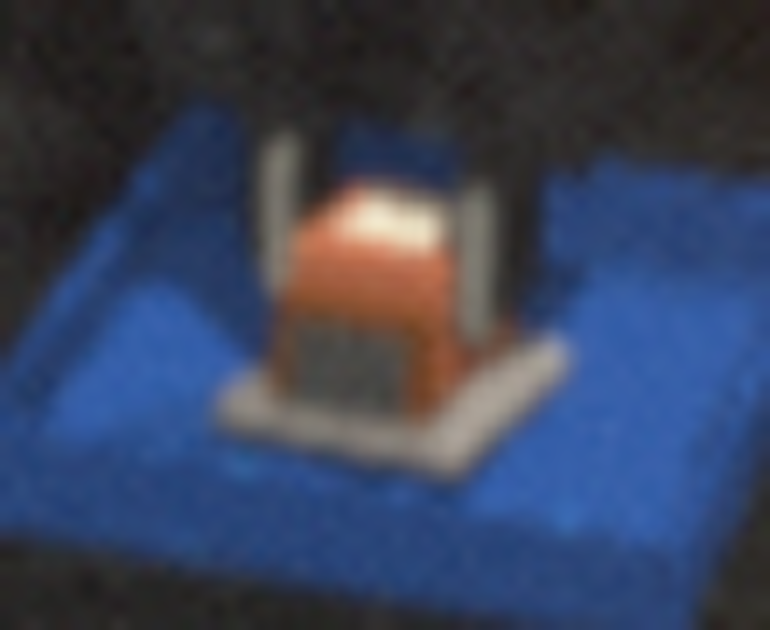

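```bash
cat > pnp.py <<'E'
from h import *
def pose(w,px):
    O=np.array([(32,28,6),(32,-28,6),(28,13,26),(28,-13,26),(11.7,11.3,40),(11.7,-11.3,40),(-11.7,-11.3,40),(-11.7,11.3,40)],float)
    K=np.array(w["K"]);d=np.array([w["k1"],0,0,0,0],float)
    ok,rv,tv=cv2.solvePnP(O,np.array(px,float),K,d)
    e=cv2.projectPoints(O,rv,tv,K,d)[0][:,0]-px
    R=w["view"][:3,:3].T@cv2.Rodrigues(rv)[0]; c=w["view"][:3,:3].T@(tv[:,0]-w["view"][:3,3])
    p=np.load("p.npy");z=R[:,2]@Rc(p[2],0)
    print("err",np.abs(e).max().round(2),"underside centre",c.round(1),"z tilt deg (along chute x,y)",np.degrees(z[:2]).round(1),"yaw",np.degrees(np.arctan2(R[1,0],R[0,0])).round(1))
    print("plate corners z",[round((c+R@[a,b,0])[2],1) for a in(32,-32) for b in(28,-28)])
E
python3 - <<'E'
from pnp import *
w,s=pickle.load(open("pics/p16.pkl","rb"))
pose(w,unc([(52,42),(487,40),(168,88),(368,90),(172,358),(376,357),(368,512),(178,514)],255,180,4.2))
E
```

```text
err 9.76 underside centre [ 442.9 -186.    14.8] z tilt deg (along chute x,y) [-2.5 -1.6] yaw 70.3
plate corners z [np.float64(17.0), np.float64(15.5), np.float64(14.2), np.float64(12.7)]
```

```bash
sed -i 's/(28,13,26),(28,-13,26),(11.7/(28,13,6),(28,-13,6),(28,13,26),(28,-13,26),(11.7/' pnp.py
python3 - <<'E'
from pnp import *
w,s=pickle.load(open("pics/p16.pkl","rb"))
pose(w,unc([(52,42),(487,40),(168,88),(368,90),(160,170),(382,172),(172,358),(376,357),(368,512),(178,514)],255,180,4.2))
E
```

```text
err 3.17 underside centre [ 441.7 -188.1    6.6] z tilt deg (along chute x,y) [-10.4  -2. ] yaw 69.7
plate corners z [np.float64(13.5), np.float64(11.4), np.float64(1.8), np.float64(-0.2)]
```

Emit:
{"name": "drive_tool", "arguments": {
  "steps": [
    {"dx": 0,"dy": 0,"dz": 0.003,"turn": 0},
    {"dx": 0,"dy": 0,"dz": 0.002,"turn": 0}
  ],
  "force": 20,
  "fingers": 0.595
}}

```text
t: 16.38
ee_pos: [441.7, -188.4, -4.7]
eef_rot: [0.818, 0.575, -0.013, -0.002]
force: [-5.3, 3.7, 16.4]
finger_gap: 34.8
```

```bash
python3 st.py; python3 - <<'E'
from station import snapshot
from h import *
w=snapshot("wrist")
crop(w,255,180,130,140,4.2,"pics/w17c.png")
E
```

```text
t 16.38 pos [ 441.7 -188.4   -4.7] phi 70.16 toolz in yawed frame deg [-1.06  1.1 ] gap 34.8
TCP in chute [-330.4  -33.9   -7.4] F [-5.3  3.7 16.4] F chute [ 4.5  6.3 15.9] mom [-0.01  1.02 -0.24]
```

View pics/w17c.png

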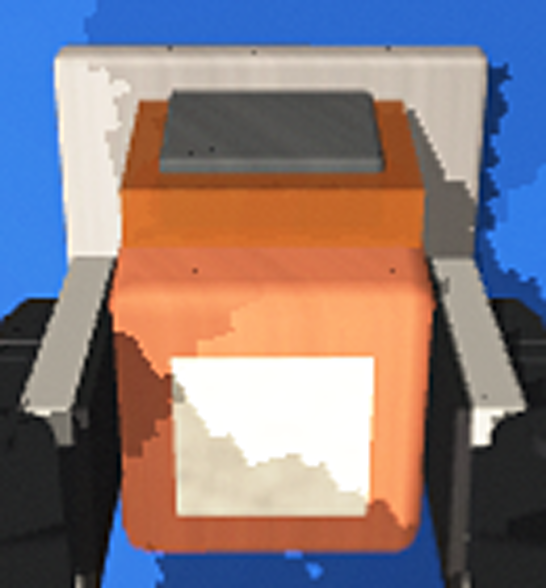

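Emit:
{"name": "drive_tool", "arguments": {
  "steps": [
    {"dx": 0,"dy": 0,"dz": 0.003,"turn": 0},
    {"dx": 0,"dy": 0,"dz": 0.003,"turn": 0}
  ],
  "force": 20,
  "fingers": 0.59
}}

```text
t: 16.68
ee_pos: [442.0, -186.4, -7.1]
eef_rot: [0.819, 0.574, -0.012, -0.005]
force: [-3.8, 8.3, 14.6]
finger_gap: 35.0
```

```bash
python3 st.py; python3 - <<'E'
from station import snapshot
from h import *
w=snapshot("wrist")
crop(w,255,180,130,140,4.2,"pics/w18c.png")
E
```

```text
t 16.68 pos [ 442.  -186.4   -7.1] phi 70.01 toolz in yawed frame deg [-0.87  1.25] gap 35.0
TCP in chute [-328.8  -33.5  -10.1] F [-3.8  8.3 14.6] F chute [ 9.   6.4 13.3] mom [ 0.85  0.55 -0.12]
```

View pics/w18c.png

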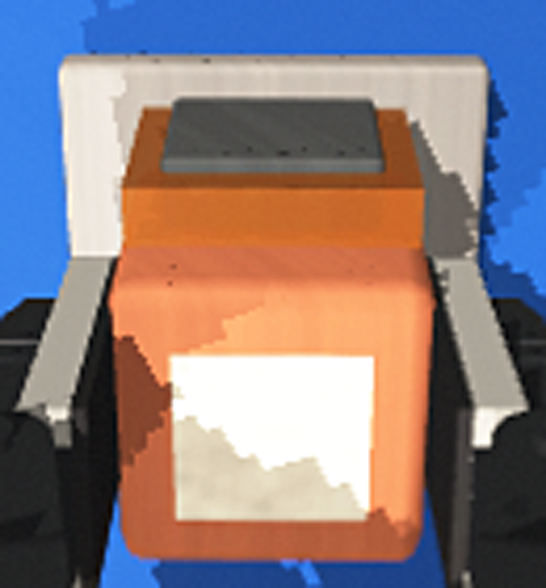

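Pivoting as wanted (plate's front edge row 42 → 58). Continue.

Emit:
{"name": "drive_tool", "arguments": {
  "steps": [
    {"dx": 0,"dy": 0,"dz": 0.003,"turn": 0},
    {"dx": 0,"dy": 0,"dz": 0.003,"turn": 0}
  ],
  "force": 20,
  "fingers": 0.588
}}

```text
t: 16.98
ee_pos: [442.4, -184.6, -9.2]
eef_rot: [0.819, 0.573, -0.012, -0.006]
force: [-10.0, 4.5, 29.1]
finger_gap: 35.3
```

```bash
python3 st.py; python3 - <<'E'
from station import snapshot
from h import *
w=snapshot("wrist");pickle.dump(w,open("pics/p19.pkl","wb"))
crop(w,255,180,130,140,4.2,"pics/w19c.png")
E
```

```text
t 16.98 pos [ 442.4 -184.6   -9.2] phi 69.96 toolz in yawed frame deg [-0.72  1.42] gap 35.3
TCP in chute [-327.4  -33.3  -12.5] F [-10.    4.5  29.1] F chute [ 5.9 10.9 28.5] mom [ 0.28  1.37 -0.11]
```

View pics/w19c.png

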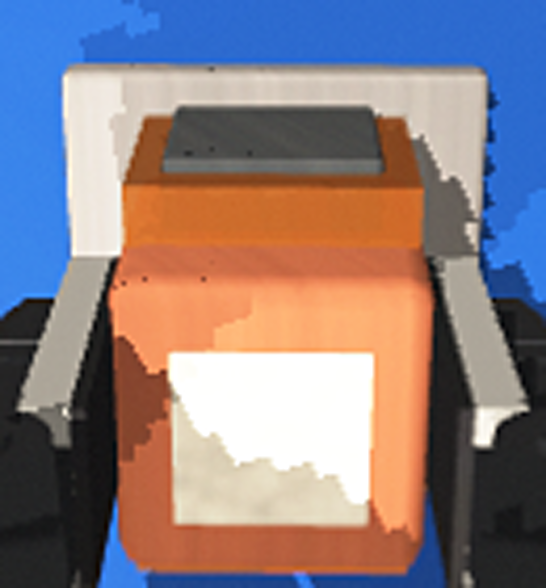

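```bash
python3 - <<'E'
from pnp import *
w=pickle.load(open("pics/p19.pkl","rb"))
pose(w,unc([(66,68),(488,68),(175,106),(370,107),(162,171),(382,173),(168,353),(375,353),(368,524),(172,526)],255,180,4.2))
E
```

```text
err 1.82 underside centre [ 441.8 -188.7    0.5] z tilt deg (along chute x,y) [-3.5 -0.6] yaw 70.0
plate corners z [np.float64(2.8), np.float64(2.1), np.float64(-1.1), np.float64(-1.8)]
```

Emit:
{"name": "drive_tool", "arguments": {
  "steps": [
    {"dx": 0,"dy": 0,"dz": 0.001,"turn": 0},
    {"dx": 0,"dy": 0,"dz": 0.002,"turn": 0}
  ],
  "force": 20,
  "fingers": 0.583
}}

```text
t: 17.27
ee_pos: [442.4, -184.6, -9.4]
eef_rot: [0.819, 0.573, -0.013, -0.007]
force: [-6.8, 3.9, 17.5]
finger_gap: 35.7
```

```bash
python3 st.py; python3 - <<'E'
from station import snapshot
from h import *
w=snapshot("wrist");pickle.dump(w,open("pics/p20.pkl","wb"))
crop(w,255,180,130,140,4.2,"pics/w20c.png")
E
```

```text
t 17.27 pos [ 442.4 -184.6   -9.4] phi 69.99 toolz in yawed frame deg [-0.74  1.49] gap 35.7
TCP in chute [-327.5  -33.3  -12.7] F [-6.8  3.9 17.5] F chute [ 4.4  7.8 17. ] mom [ 0.47  0.94 -0.06]
```

View pics/w20c.png

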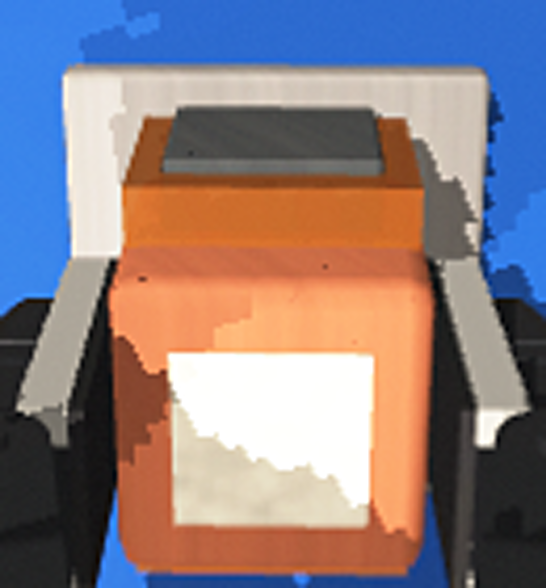

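Emit:
{"name": "drive_tool", "arguments": {
  "steps": [
    {"dx": 0,"dy": 0,"dz": 0.001,"turn": 0},
    {"dx": 0,"dy": 0,"dz": 0.001,"turn": 0}
  ],
  "force": 20,
  "fingers": 0.575
}}

```text
t: 17.58
ee_pos: [442.4, -184.7, -10.6]
eef_rot: [0.819, 0.573, -0.013, -0.007]
force: [-3.1, 1.8, 5.6]
finger_gap: 36.2
```

Emit:
{"name": "drive_tool", "arguments": {
  "steps": [
    {"dx": 0,"dy": 0,"dz": 0,"turn": 0},
    {"dx": 0,"dy": 0,"dz": 0,"turn": 0},
    {"dx": 0,"dy": 0,"dz": 0,"turn": 0}
  ],
  "force": 20,
  "fingers": 0.4
}}

```text
t: 17.95
ee_pos: [444.2, -185.6, -11.0]
eef_rot: [0.819, 0.573, -0.012, -0.005]
force: [0.0, -0.1, 0.7]
finger_gap: 50.9
```

```bash
python3 st.py; python3 - <<'E'
from station import snapshot
from h import *
w=snapshot("wrist");pickle.dump(w,open("pics/p21.pkl","wb"))
cv2.imwrite("pics/w21.png",w["image"][:,:,::-1])
crop(w,255,180,130,140,4.2,"pics/w21c.png")
E
```

```text
t 17.95 pos [ 444.2 -185.6  -11. ] phi 69.99 toolz in yawed frame deg [-0.76  1.28] gap 50.9
TCP in chute [-328.1  -35.3  -14.2] F [ 0.  -0.1  0.7] F chute [ 0.  -0.1  0.7] mom [-0.01 -0.   -0.  ]
```

View pics/w21c.png

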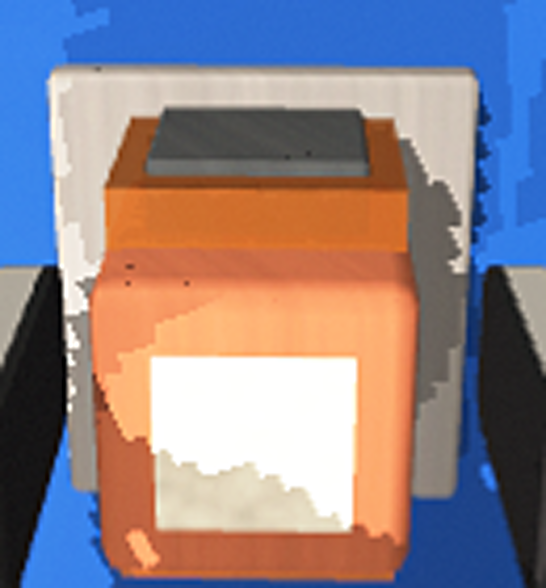

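Emit:
{"name": "drive_tool", "arguments": {
  "steps": [
    {"dx": 0,"dy": -0.003,"dz": -0.005,"turn": 0},
    {"dx": 0,"dy": 0,"dz": -0.01,"turn": 0},
    {"dx": 0,"dy": 0,"dz": -0.015,"turn": 0},
    {"dx": 0,"dy": 0,"dz": -0.02,"turn": 0},
    {"dx": 0,"dy": 0,"dz": -0.03,"turn": 0},
    {"dx": 0,"dy": 0,"dz": -0.04,"turn": 0},
    {"dx": 0,"dy": 0,"dz": -0.04,"turn": 0},
    {"dx": 0,"dy": 0,"dz": -0.04,"turn": 0},
    {"dx": 0,"dy": 0,"dz": 0,"turn": 0}
  ]
}}

```text
t: 19.12
ee_pos: [447.8, -184.0, 203.8]
eef_rot: [0.819, 0.573, -0.01, -0.001]
force: [0.5, -0.7, -0.7]
finger_gap: 51.2
```

```bash
python3 st.py; python3 - <<'E'
from station import snapshot
from h import *
w=snapshot("wrist");s=snapshot("side");pickle.dump(w,open("pics/p22.pkl","wb"))
cv2.imwrite("pics/w22.png",w["image"][:,:,::-1]);crop(w,200,140,240,160,3.3,"pics/w22c.png")
crop(s,220,130,190,120,4,"pics/s22.png")
E
```

```text
t 19.12 pos [ 447.8 -184.   203.8] phi 69.99 toolz in yawed frame deg [-0.82  0.77] gap 51.2
TCP in chute [-288.1  -38.2  196.8] F [ 0.5 -0.7 -0.7] F chute [-0.6 -0.8 -0.6] mom [ 0.01 -0.01  0.  ]
```

View pics/w22.png

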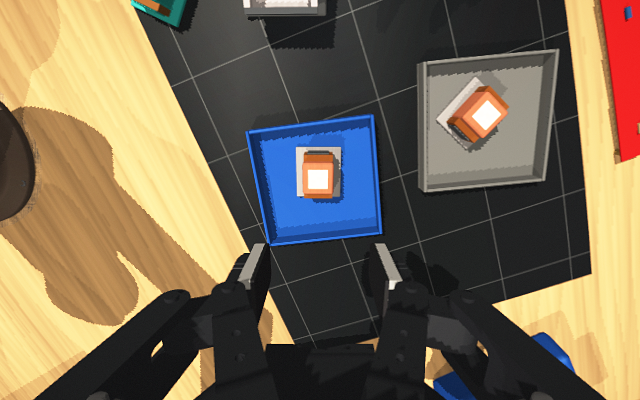

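View pics/s22.png

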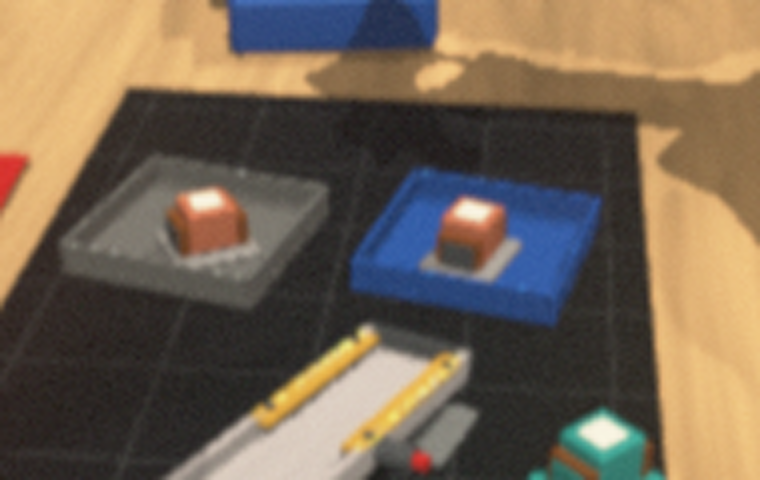

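The wrist picture shows the transformer standing upright near the middle of the blue tray (about (318,175)). The spare is still in the grey tray, and the gripper is well clear of both.

```bash
python3 -c "
from station import order
print(order.job_done())"
```

```text
the job is handed in; nothing more can be done
None
```

The jammed transformer is out of the chute and standing upright near the middle of the blue tray. I handed the job in at about 19 s of the 48 s allowed.

**How it went:** I gripped the winding across its 36 mm. I dragged the transformer about 85 mm up the slope, which took under 11 N at the readings. Its centre ended about 60 mm above the lips' upper ends, where 32 mm is enough to clear. Then I lifted it straight up, carried it over and lowered it. It was held tilted by the chute's 10°, so I pressed it gently until it levelled in the pads, and only then let go.

**Last checks:**
- The wrist and side pictures show it flat and free inside the blue tray, with the spare transformer still in the grey tray.
- The gripper is well clear, and the force on it reads about zero.
- The highest force reading was about 31 N, while pressing the transformer level, and none was taken during that press. I read forces only at the end of each move, so brief peaks in between could have been missed.

**What disagreed:**
- **Finger position:** the fingertips turned out to be about 32 to 35 mm behind the stated TCP, by camera triangulation and by a trial close that met nothing. I worked from the pictures instead.
- **Tool drift:** the tool drifted and tilted by 1 to 2° during moves. I corrected the position; the tilt could not be commanded out.
- **Levelness before release:** the last fit before letting go still showed about 3.5° of tilt, so one plate edge may have settled up to about 4 mm on release. After release I checked levelness only by eye.

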